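# Hook the stationery tray out of the desk riser

### The arm

A 7-joint arm with a two-finger parallel gripper is mounted at the origin on the work surface. World frame = base frame: x ahead of the robot, y to its left, z up, the work surface at z = 0. Lengths are in m, angles in rad, forces in N, time in s.
With the tool pointing down it reaches from about 0.4 to 0.85 m from the base axis. Payload 10.4 kg.
Tool frame: the origin (TCP) lies where the fingers leave the gripper's body, on its centre line; the fingertips stand 70 mm ahead of it and the grasp point (between the pads) lies r.grip_depth ahead of it (r.grip_depth is the distance from the TCP to the grasp point, in m); z points along the fingers, y is the direction in which the jaws open and shut (so a half turn about z gives the same grasp; the last joint's range is limited). The gripper opens to 87 mm and grips with 3 to 60 N. Pads are 19 mm wide; open, the fingers measure 117 mm over their backs; the gripper's body (75 mm by 190 mm) begins 51 mm behind the grasp point.
Start: joints at [1.319, 0.332, -0.065, 1.46, 0.022, 1.35, -0.088], TCP at [0.142, -0.609, 0.292] pointing down, gripper open.
Joint ranges: [-2.6, 2.6], [-0.5, 2.12], [-1.47, 1.34], [0.16, 2.42], [-1.27, 4.41], [0.06, 2.06], [-2.6, 2.6]. Speed limits (rad/s): [2.22, 2.22, 2.79, 2.79, 3.14, 3.14, 3.14].

### API

Orientations are given as a unit quaternion [x, y, z, w].
In Python, from bench import monitor, viewer, workorder, nets, r gives the robot as it stands.
- The arm moves only by the tool drive_tool, never from a script. Its argument "plan" is a list of rows, each an object of numbers: "rx", "ry", "rz": the turn, a rotation vector about the tool's x, y, z in units of 360 degrees (1.0 is 360 degrees); "x", "y", "z": the shift along the tool's x, y, z in units of 1000 mm (1.0 is 1000 mm); "fingers": the opening, from 0 (shut) to 1 (fully open). In form: [{"rx": .., "ry": .., "rz": .., "x": .., "y": .., "z": .., "fingers": ..}, ...]. A call has 1 to 12 rows; each row is the pose to reach, as a shift and turn from the pose commanded when the call began, along the tool's axes at that moment, turning the shorter way round; what a row does not reach only later rows make up. A row lasts 1/8 s, in which the tool goes at most 62.5 mm and 10.7 degrees, less where a joint would pass 70% of its speed; a pose out of reach is approached as far as the arm can. A call with a number of a shift or a turn outside -1 to 1 is refused whole. A call with a gripper value outside its range is refused whole. The fingers move at their own pace and stop on an object; "squeeze" is the grip in N (left out, the last holds). Time passes only in rows, so rows that repeat a pose let the fingers close. It gives the time, the measured TCP pose, the force and the opening at its end, in the units of the state.
- monitor.read_state(): the state, without advancing time (a new reading comes with each control period).
- viewer.camera(name): name is "scene" or "side" or "wrist"; returns a dict with "color" (400x640x3 uint8, red, green, blue), "depth" (400x640 float32, m along the optical axis (not along the pixel's ray), 0 where there is no reading), "camera_matrix" (3x3 intrinsics, pixels), "xyz" and "rotation" of the camera in the world. Camera axes: x right, y down, z forward; pixel columns grow to the right and rows downward; lengths in m; the calibration is good to about 2 mm. The wrist camera is an equidistant fisheye: a pixel r from the principal point sees the ray r / f radians off the axis. A picture is of the moment at which its call begins.
- workorder.close_job(): hands the job in, once; it reports no verdict.
Trained networks look in the newest picture that a camera, given by its name, has taken for a name from the list of things; names that differ only in an ending like _2 or _b are one class to them, and where a whole thing is asked for, a point or a joint stands for the part that bears it (a point fixed in the world has none). Each returns a list of dicts, best first, with "confidence" (0 to 1); they miss things now and then, are a little off and sometimes report something else, mostly with a low value. They report only what shows in the picture. A call takes as long as a camera call. They do not tell look-alikes from the thing itself.
- nets.find_in(label, camera): "centre" ([x, y, z] in m, in world coordinates, good to about 4 mm: the middle of the surface that is visible of it).
- nets.regions_of(label, camera): "region" (400x640 bool, what is visible of it).
The state is a dict: "time": time; "joint_positions": joint angles; "joint_vel": joint speeds; "joint_torque": joint torques, N m; "ee_pos": TCP position; "eef_rot": TCP orientation; "ft_force": force on the tool from outside, world axes, zero at the start; "torque": the same for the moment, N m; "width": finger opening in m.
Only numpy, scipy, OpenCV 4.12 (cv2) and the standard library are available. Lean on these libraries where they do the work, as an engineer would, in place of code of your own. Each camera call takes 0.05 s, during which the arm holds its last target.

### The job

Take the hook tool by its handle, drop its leg into the pull ring of the stationery tray (the ring has swung to one side and must be found by feel or sight) and gently drag the tray out until about half of it stands out in front of the riser. Do not press hard on the ring, yank the tray or touch it with the gripper, and leave the mug, paper roll and stamp alone. Finally unhook the tool and stand it on its foot on the desk again, well clear of the tray and its ring.

Things in the scene. Friction and masses are not known exactly. Their poses are not given: they have to be found in the camera images.
- riser: Low desk riser fixed to the desk: wooden top on two side walls, 230 deep (x), 162 wide (y), 78 high, open in front and behind; inside 126 wide, 66 high. Origin: middle of its front edge, on the desk; x points inwards, the tray comes out along -x. The 12 mm top has a notch 90 wide, 66 deep in its front edge, showing the pull ring from above. The tray's front starts 50 to 65 mm inside.
- tray_front (a point): Loose grey open tray inside the riser, 160 long, 120 wide, 50 high, 0.5 to 0.8 kg; dragging takes 2 to 6 N. This point: middle of its front face, 28 mm up (x axis into the riser), pivot of its pull ring. The level steel ring (17 mm hole, 31 outside, 7 mm bar) is centred 50 mm from here on an arm that swings easily and level to 0.75 rad either side of straight out; this angle is not measured.
- hook_grip (a point): Middle of the loose hook tool's handle, 34 mm above its foot's underside; it stands on the desk. x forwards to the hook, z up. Handle: black block 60 long (x), 24 wide (y), 8 to 58 mm up, on a foot 70 x 36 x 8. An 8 mm steel rod runs forward from it, 50 mm up, and turns down into a straight leg 105 mm ahead of the handle's middle. 0.22 kg. Grip the 24 mm width from above.
- hook_tip (a point): Lowest point of the hook's leg (8 mm round, rounded end), 105 mm ahead of and 30 mm below hook_grip, 4 mm above the level of the foot's underside. The leg takes only light loads: hold the handle with a moderate grip (about 50 N); under a very hard grip (100 N and more) the tool creeps and jerks in the fingers when it pulls.
- mug_mid (a point): Bystander: white mug with handle, 76 wide, 95 high, standing beside the riser; the point is its middle, 47 mm up.
- roll_mid (a point): Bystander: roll of label paper standing on end, 90 across, 60 high; the point is its middle, 30 mm up.
- stamp_mid (a point): Bystander: black and grey self-inking stamp, 40 x 60 and 75 high, standing on the desk; the point is 37 mm up.
Mind the look-alikes: they are no part of the job. Leave any yellow look-alike of the part that bears hook_grip alone.

How it is judged:
On the way, in this order (a step that is already met when the one before it is completed fails the run):
1. the hook's leg is through the ring in front of the tray and pulls it outwards (contact force between hook and tray above 0.5 N and x of hook_tip in the frame of tray_front between -0.07 and -0.02 m and z of hook_tip in the frame of tray_front below -0.004 m and distance of tray_front from where it was at the start of the episode above 0.008 m and x of tray_front in the frame of riser above -0.04 m), for 0.1 s.
2. still hooked in the ring, the tray has come about half out of the riser (x of hook_tip in the frame of tray_front between -0.07 and -0.02 m and z of hook_tip in the frame of tray_front below -0.004 m and x of tray_front in the frame of riser below -0.055 m), for 0.1 s.
At the end, for the whole second after the job is handed in: Tray front 55 to 105 mm in front of the riser's front edge (half is 80), tray flat and at rest; hook tool upright on its foot on the desk (within 0.1 rad), its leg over 80 mm from the middle of the tray's front face and touching neither tray nor ring (x of tray_front in the frame of riser between -0.105 and -0.055 m and height (world z) of tray_front below 0.033 m and linear speed of tray below 0.01 m/s and angle between hook_grip's own z axis and vertical below 0.1 rad and height (world z) of hook_grip below 0.04 m and horizontal distance between hook_tip and tray_front above 0.08 m and contact force between hook and tray below 0.1 N).
It fails at once if the hook presses or pulls on the ring or tray with more than 20 N (contact force between hook and tray above 20 N).
It fails at once if the gripper or arm touches the tray or its ring (contact force between any of the fingers, the arm and tray above 0.5 N).
It fails at once if the tray is yanked (faster than 0.3 m/s) (linear speed of tray above 0.3 m/s).
It fails at once if the mug, paper roll or stamp is moved by more than 15 mm (distance of any of mug_mid, roll_mid, stamp_mid from where it was at the start of the episode above 0.015 m).
It also fails if it takes over 72 s, if anything falls off the work surface, if the arm or the gripper's body presses on something with over 40 N, if the wrist force passes 120 N, or if a joint passes its speed limit or range.

## Working session

There is one attempt and no reset: what is moved stays moved. The work goes in short steps, Python scripts to look and compute and a tool call to move; the robot and the scene stay as the last step left them, time stands still between calls to the robot, and variables do not carry over. Pictures are saved under pics/ and viewed, and the job is handed in when it is done.

Besides the shell and the picture viewer there is one more tool, called as a command line: name --argument value ..., lists and objects as JSON in quotes. drive_tool: Moves the arm, as the interface text tells. Its arguments: {"type":"object","properties":{"plan":{"type":"array","items":{"type":"object","properties":{"rx":{"type":"number","minimum":-1,"maximum":1},"ry":{"type":"number","minimum":-1,"maximum":1},"rz":{"type":"number","minimum":-1,"maximum":1},"x":{"type":"number","minimum":-1,"maximum":1},"y":{"type":"number","minimum":-1,"maximum":1},"z":{"type":"number","minimum":-1,"maximum":1},"fingers":{"type":"number"}}}},"squeeze":{"type":"number"}},"required":["plan"]}

```bash
mkdir -p pics; ls; cat > h.py <<'E'
import numpy as np, cv2
from bench import monitor, viewer, workorder, nets, r
def save(name, cam):
    c=viewer.camera(cam); cv2.imwrite(f'pics/{name}.png', c['color'][:,:,::-1]); return c
def world(c,u,v):
    K=np.array(c['camera_matrix']);d=c['depth'][v,u]
    p=np.array([(u-K[0,2])/K[0,0]*d,(v-K[1,2])/K[1,1]*d,d])
    return np.array(c['rotation'])@p+np.array(c['xyz'])
E
python3 - <<'E'
from h import *
np.set_printoptions(precision=4,suppress=True)
print(monitor.read_state(), r.grip_depth)
for n in ['scene','side','wrist']:
    c=save(n+'0',n); print(n,c['camera_matrix'],c['xyz'],c['rotation'])
    for l in ['riser','tray_front','hook_grip','hook_tip','mug_mid','roll_mid','stamp_mid']:
        print(l,[(np.round(x['centre'],3),round(x['confidence'],2)) for x in nets.find_in(l,n)])
E
```

```text
pics
{'time': 0.0, 'joint_positions': array([ 1.3194,  0.3329, -0.0647,  1.461 ,  0.0216,  1.3499, -0.0885]), 'joint_vel': array([-0.0001, -0.0007,  0.0015,  0.0014, -0.0013,  0.0004,  0.    ]), 'joint_torque': array([  0.0001, -62.3248,   0.025 , -38.991 ,  -0.0613,   0.0397,
         0.0002]), 'ee_pos': array([ 0.1417, -0.6084,  0.2914]), 'eef_rot': array([ 0.9935,  0.1141, -0.0001, -0.0007]), 'ft_force': array([ 0.5655,  0.2892, -0.2495]), 'torque': array([ 0.0221,  0.0268, -0.0555]), 'width': 0.0870388211387478} 0.051
scene [[469.4664   0.     315.9894]
 [  0.     469.4664 192.1795]
 [  0.       0.       1.    ]] [ 1.1558 -0.6899  0.8444] [ 0.8313  0.3472 -0.1711 -0.3989]
riser [(array([ 0.815, -0.044,  0.077]), 0.67), (array([ 0.751, -0.201,  0.056]), 0.29)]
tray_front [(array([0.895, 0.002, 0.016]), 0.6)]
hook_grip [(array([0.173, 0.266, 0.031]), 0.88), (array([ 0.656, -0.318,  0.043]), 0.78), (array([0.762, 0.146, 0.068]), 0.72), (array([ 0.354, -0.146,  0.037]), 0.64), (array([0.491, 0.184, 0.036]), 0.57), (array([0.324, 0.221, 0.044]), 0.5)]
hook_tip [(array([ 0.661, -0.316,
[... 833 characters left out ...]
y([ 0.641, -0.29 ,  0.038]), 0.79), (array([0.312, 0.24 , 0.052]), 0.73), (array([0.479, 0.205, 0.051]), 0.61), (array([ 0.344, -0.121,  0.047]), 0.56), (array([0.167, 0.29 , 0.054]), 0.55)]
mug_mid [(array([0.749, 0.17 , 0.06 ]), 0.96)]
roll_mid [(array([ 0.735, -0.164,  0.056]), 0.69)]
stamp_mid [(array([ 0.494, -0.209,  0.04 ]), 0.93), (array([ 0.73 , -0.166,  0.055]), 0.73)]
wrist [[309.7069   0.     320.7096]
 [  0.     309.7069 201.9738]
 [  0.       0.       1.    ]] [ 0.2089 -0.5936  0.3857] [ 0.7768 -0.6167 -0.0792  0.0997]
riser []
tray_front []
hook_grip [(array([ 0.329, -0.13 ,  0.03 ]), 0.61)]
hook_tip [(array([ 0.33 , -0.132,  0.034]), 0.61)]
mug_mid []
roll_mid []
stamp_mid []
```

View images.

View pics/scene0.png

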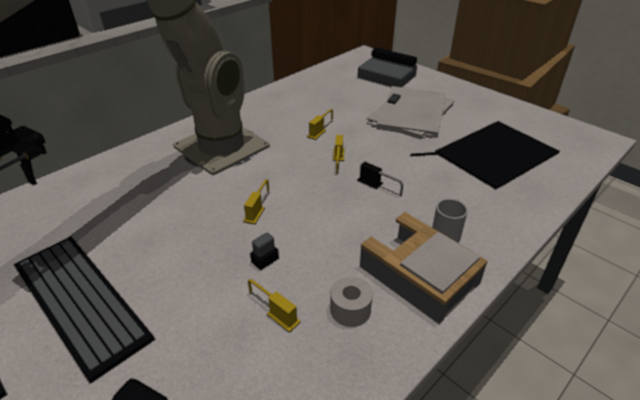

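View pics/side0.png

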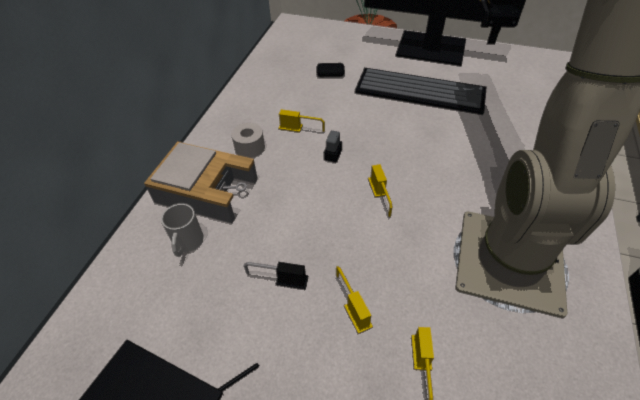

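View pics/wrist0.png

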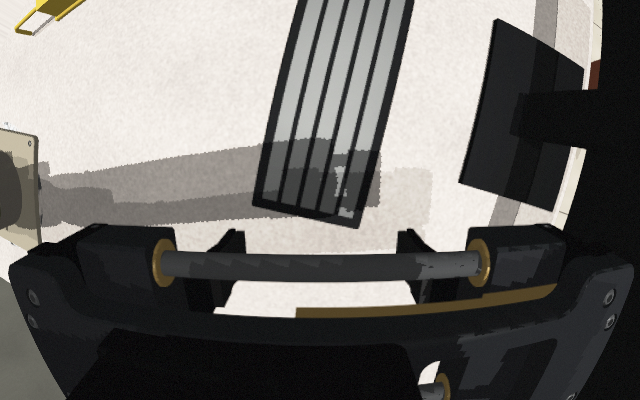

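Black handle at scene (371,176) / side (291,274) is the candidate; the look-alikes are the four yellow ones at scene (320,124), (339,150), (256,203), (280,305). I'll check close crops of the black one and of the riser notch.

```bash
cat > h.py <<'E'
import numpy as np, cv2
from scipy.spatial.transform import Rotation as R
from bench import monitor, viewer, workorder, nets, r
np.set_printoptions(precision=4,suppress=True)
def save(name, cam):
    c=viewer.camera(cam); cv2.imwrite(f'pics/{name}.png', c['color'][:,:,::-1]); return c
def cloud(c):
    K=np.array(c['camera_matrix']);d=c['depth']
    v,u=np.mgrid[0:400,0:640]
    p=np.stack([(u-K[0,2])/K[0,0]*d,(v-K[1,2])/K[1,1]*d,d],-1)
    return p@R.from_quat(c['rotation']).as_matrix().T+np.array(c['xyz'])
def crop(c,name,x0,y0,x1,y1,s):
    cv2.imwrite(f'pics/{name}.png', cv2.resize(c['color'][y0:y1,x0:x1,::-1],None,fx=s,fy=s,interpolation=cv2.INTER_CUBIC))
E
python3 - <<'E'
from h import *
import pickle
cs=viewer.camera('side'); cc=viewer.camera('scene')
pickle.dump((cc,cs),open('c0.pkl','wb'))
a=cv2.resize(cs['color'][135:295,140:320],None,fx=4,fy=4,interpolation=cv2.INTER_CUBIC)[:600]
cv2.imwrite('pics/s1.png',a[:,:,::-1]); crop(cc,'c1',340,150,500,320,3.5)
P=cloud(cs);Q=cloud(cc)
print(P[300,240],P[280,291], Q[300,200],Q[170,371])
for l in ['riser','tray_front','hook_grip']:
  for n,C in (('side',P),('scene',Q)):
    for x in nets.regions_of(l,n):
      m=x['region']; v,u=np.nonzero(m); p=C[m]; print(l,n,x['confidence'],m.sum(),u.mean(),v.mean(),p.mean(0),p.min(0),p.max(0))
E
```

```text
[ 0.5662  0.2719 -0.0004] [0.4679 0.2054 0.0248] [ 0.4892 -0.409   0.0012] [0.4816 0.1847 0.0529]
riser side 0.57 5104 197.87245297805643 179.6653605015674 [0.7811 0.0252 0.0721] [ 0.2543 -0.0822 -0.0038] [0.9046 0.6261 0.8616]
riser scene 0.69 7148 422.02616116396194 266.58072188024624 [ 0.8095 -0.0327  0.0716] [ 0.6482 -0.6899 -0.003 ] [1.1558 0.1218 0.8444]
tray_front side 0.68 1551 181.81947130883302 228.21018697614443 [0.7501 0.1686 0.0622] [ 0.2543  0.0793 -0.0017] [0.8326 0.6261 0.8616]
tray_front side 0.66 435 227.53793103448277 181.5632183908046 [ 0.7241 -0.0151  0.0383] [ 0.2543 -0.0602 -0.003 ] [0.7692 0.6261 0.8616]
tray_front scene 0.62 215 460.19069767441863 293.5581395348837 [0.8964 0.0011 0.0236] [ 0.8947 -0.0477  0.0003] [0.8982 0.0556 0.0465]
hook_grip side 0.84 857 285.4714119019837 274.098016336056 [0.4797 0.2045 0.0431] [0.2543 0.1749 0.    ] [0.586  0.6261 0.8616]
hook_grip side 0.83 974 355.53080082135523 306.41683778234085 [0.3149 0.2304 0.0362] [ 0.2543  0.1264 -0.0041] [0.3844 0.6261 0.8616]
hook_grip side 0.69 568 294.38380281690144 120.51584507042253 [ 0.6
[... 465 characters left out ...]
58 -0.0133  0.8444]
hook_grip scene 0.8 388 317.3298969072165 125.2139175257732 [0.1678 0.278  0.032 ] [ 0.0726  0.2309 -0.0048] [0.1934 0.4215 0.0611]
hook_grip scene 0.71 528 372.10227272727275 175.6439393939394 [0.49   0.1806 0.0393] [ 0.4407 -0.6899 -0.0011] [1.1558 0.2461 0.8444]
hook_grip scene 0.67 884 279.6368778280543 309.27714932126696 [ 0.6589 -0.3177  0.0415] [ 0.5334 -0.6899 -0.0009] [ 1.1558 -0.286   0.8444]
hook_grip scene 0.61 260 337.9230769230769 150.33461538461538 [0.3301 0.2072 0.0394] [ 0.2643 -0.6899 -0.0006] [1.1558 0.2741 0.8444]
hook_grip scene 0.26 767 263.10039113428945 251.58018252933508 [ 0.5097 -0.2385  0.0469] [ 0.4773 -0.6899 -0.0012] [ 1.1558 -0.1994  0.8444]
```

View pics/s1.png

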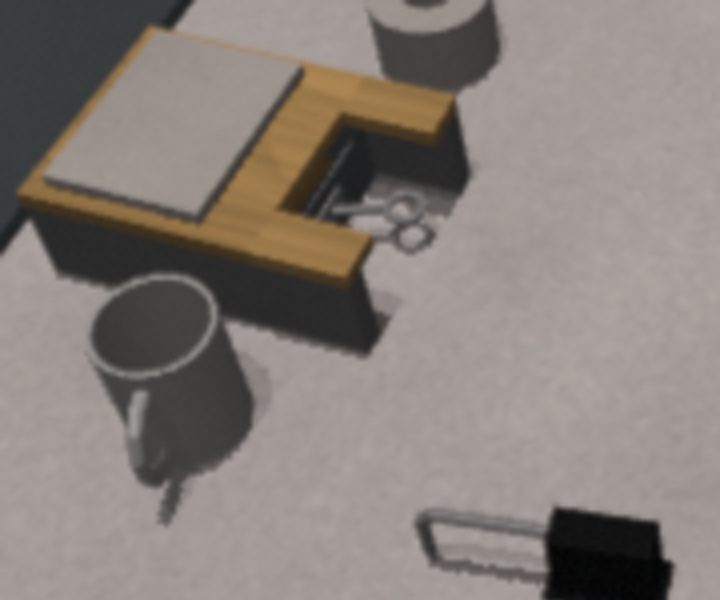

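View pics/c1.png

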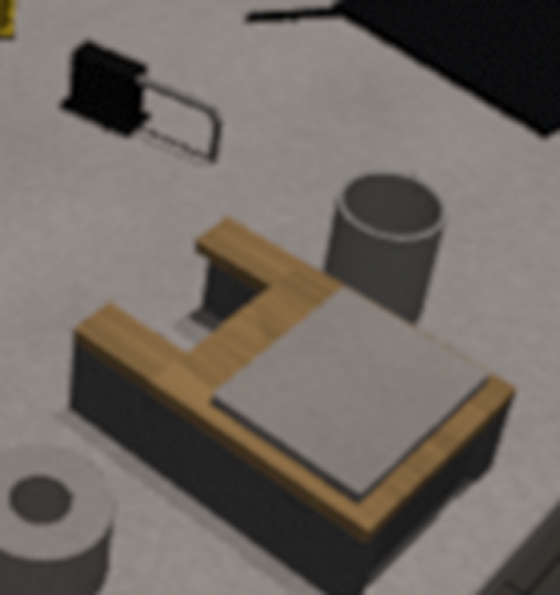

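```bash
cat > fit.py <<'E'
from h import *
import pickle
cc,cs=pickle.load(open('c0.pkl','rb'))
P=cloud(cs);Q=cloud(cc)
def wall(C,c): 
    z=C[...,2]; ok=(c['depth']>0)&(C[...,0]>.6)&(C[...,0]<.97)&(C[...,1]>-.16)&(C[...,1]<.1)
    return C[ok&(z>.07)&(z<.1)]
for n,C,c in (('side',P,cs),('scene',Q,cc)):
    p=wall(C,c); p=p[(p[:,1]<.085)]
    print(n,len(p),np.histogram(p[:,2],bins=np.arange(.07,.1,.003)))
    # robust: erode in grid
    g=np.zeros((400,400),np.uint8)
    for s in p: 
        g[int((s[0]-.6)*1000),int((s[1]+.2)*1000)]=255
    g=cv2.morphologyEx(g,cv2.MORPH_CLOSE,np.ones((5,5)));g=cv2.morphologyEx(g,cv2.MORPH_OPEN,np.ones((9,9)))
    cv2.imwrite(f'pics/g_{n}.png',g)
    pts=np.argwhere(g>0).astype(np.float32)
    rc=cv2.minAreaRect(pts); b=cv2.boxPoints(rc)/1000+[.6,-.2]; print(rc,b)
    z=C[...,2]; ok=(c['depth']>0)&(C[...,0]>.42)&(C[...,0]<.62)&(C[...,1]>.1)&(C[...,1]<.27)
    for lo,hi in ((.05,.065),(.03,.05),(.005,.07)):
        h=C[ok&(z>lo)&(z<hi)]; print('hook',lo,len(h),h.mean(0) if len(h) else 0)
    h=C[ok&(z>.053)&(z<.065)]
    print(h.min(0),h.max(0),cv2.minAreaRect((h[:,:2]*1000).astype(np.float32)))
    rod=C[ok&(z>.03)&(z<.06)]; rod=rod[rod[:,0]>.52]; print('rod',len(rod),rod[rod[:,0].argsort()][::max(1,len(rod)//15)])
E
python3 fit.py
```

```text
side 3632 (array([ 106,  312, 1118,  344,  118,  932,  676,   26,    0]), array([0.07 , 0.073, 0.076, 0.079, 0.082, 0.085, 0.088, 0.091, 0.094,
       0.097]))
((186.07015991210938, 200.8446807861328), (162.87326049804688, 228.94964599609375), 88.79817199707031) [[ 0.6699 -0.0782]
 [ 0.8988 -0.083 ]
 [ 0.9022  0.0799]
 [ 0.6733  0.0847]]
hook 0.05 413 [0.4865 0.198  0.0561]
hook 0.03 158 [0.4865 0.2055 0.0409]
hook 0.005 848 [0.482  0.2017 0.0395]
[0.441  0.1791 0.0531] [0.5688 0.2116 0.0616] ((505.41583251953125, 199.2188262939453), (127.58570861816406, 26.687009811401367), 7.777556896209717)
rod 100 [[0.5203 0.2036 0.0526]
 [0.5232 0.203  0.0503]
 [0.5276 0.2022 0.0554]
 [0.5314 0.1993 0.0531]
 [0.5344 0.1987 0.0508]
 [0.5386 0.2047 0.0542]
 [0.5423 0.2022 0.0526]
 [0.5455 0.2059 0.0528]
 [0.5493 0.2086 0.0511]
 [0.5536 0.2063 0.0453]
 [0.5578 0.2102 0.0539]
 [0.5615 0.2078 0.0525]
 [0.5653 0.2087 0.0564]
 [0.5683 0.2081 0.054 ]
 [0.572  0.2067 0.05  ]
 [0.5743 0.2091 0.0444]
 [0.5768 0.2114 0.0382]]
scene 4945 (array([ 142,  392, 1562,  352,  158, 1471,  852,   16,    0]), array([
[... 256 characters left out ...]
]
hook 0.05 196 [0.4915 0.191  0.0552]
hook 0.03 149 [0.4961 0.1862 0.0409]
hook 0.005 556 [0.4927 0.1872 0.0364]
[0.4403 0.1727 0.053 ] [0.5647 0.2083 0.0612] ((503.0620422363281, 195.70408630371094), (122.77067565917969, 32.2547607421875), 7.702867031097412)
rod 72 [[0.52   0.192  0.0514]
 [0.5241 0.1911 0.0539]
 [0.5278 0.1955 0.0535]
 [0.5304 0.1923 0.0531]
 [0.5351 0.1958 0.0502]
 [0.5402 0.194  0.0503]
 [0.5456 0.1958 0.0522]
 [0.5483 0.201  0.0544]
 [0.5528 0.1999 0.0538]
 [0.5561 0.1962 0.0505]
 [0.5609 0.1995 0.0479]
 [0.5647 0.1981 0.0541]
 [0.5668 0.2048 0.0517]
 [0.5726 0.198  0.048 ]
 [0.5745 0.2044 0.049 ]
 [0.5761 0.2075 0.0447]
 [0.5789 0.2059 0.033 ]
 [0.5793 0.1995 0.0402]]
```

```bash
cat >> h.py <<'E'
def cloudf(c):
    K=np.array(c['camera_matrix']);d=c['depth'];v,u=np.mgrid[0:400,0:640]
    a=(u-K[0,2])/K[0,0];b=(v-K[1,2])/K[1,1];th=np.hypot(a,b)+1e-9
    t=np.tan(np.minimum(th,1.5))/th
    p=np.stack([a*t*d,b*t*d,d],-1)
    return p@R.from_quat(c['rotation']).as_matrix().T+np.array(c['xyz'])
def raysf(c,u,v):
    K=np.array(c['camera_matrix']);a=(np.asarray(u)-K[0,2])/K[0,0];b=(np.asarray(v)-K[1,2])/K[1,1];th=np.hypot(a,b)+1e-9
    p=np.stack([a*np.sin(th)/th,b*np.sin(th)/th,np.cos(th)],-1)
    return p@R.from_quat(c['rotation']).as_matrix().T
def onplane(c,u,v,z):
    d=raysf(c,u,v);o=np.array(c['xyz']);return o+d*((z-o[2])/d[...,2])[...,None]
def proj(c,p):
    K=np.array(c['camera_matrix']);q=(np.asarray(p)-np.array(c['xyz']))@R.from_quat(c['rotation']).as_matrix()
    th=np.arctan2(np.hypot(q[...,0],q[...,1]),q[...,2]);ph=np.arctan2(q[...,1],q[...,0])
    return np.stack([K[0,2]+K[0,0]*th*np.cos(ph),K[1,2]+K[1,1]*th*np.sin(ph)],-1)
def delta(target,yaw=None,s=None):
    s=s or monitor.read_state(); Rt=R.from_quat(s['eef_rot'])
    d=Rt.inv().apply(np.asarray(target)-s['ee_pos'])
    out='x %.4f y %.4f z %.4f'%tuple(d)
    if yaw is not None:
        tgt=R.from_euler('z',yaw)*R.from_euler('x',np.pi)
        out+=' rot(turns) %s'%((Rt.inv()*tgt).as_rotvec()/(2*np.pi))
    return out
E
python3 - <<'E'
from h import *
import pickle
cc,cs=pickle.load(open('c0.pkl','rb'))
for C,c in ((cloud(cs),cs),(cloud(cc),cc)):
    z=C[...,2]; ok=(c['depth']>0)&(C[...,0]>.42)&(C[...,0]<.515)&(C[...,1]>.1)&(C[...,1]<.27)
    h=C[ok&(z>.053)&(z<.065)];print(h.mean(0),cv2.minAreaRect((h[:,:2]*1000).astype(np.float32)))
print(delta((.48,-.3,.29),.12)); print(delta((.465,.193,.25),.12))
print(R.from_quat(viewer.camera('wrist')['rotation']).as_matrix())
E
```

```text
[0.4724 0.1958 0.0573] ((477.782470703125, 195.44454956054688), (71.80583953857422, 26.687009811401367), 7.777556896209717)
[0.4737 0.1899 0.0568] ((477.6668395996094, 192.26922607421875), (71.51778411865234, 32.2547607421875), 7.7028679847717285)
x 0.3995 y -0.2240 z 0.0022 rot(turns) [-0.      0.      0.0173]
x 0.4966 y -0.7075 z 0.0422 rot(turns) [-0.      0.      0.0173]
[[ 0.2267 -0.9424 -0.246 ]
 [-0.974  -0.2194 -0.0572]
 [-0.0001  0.2525 -0.9676]]
```

drive_tool --plan '[{"x":0.2,"y":-0.11,"z":0},{"x":0.4,"y":-0.22,"z":0,"rz":0.017},{"x":0.4,"y":-0.22,"z":0,"rz":0.017},{"x":0.4,"y":-0.22,"z":0,"rz":0.017},{"x":0.4,"y":-0.22,"z":0,"rz":0.017},{"x":0.4,"y":-0.22,"z":0,"rz":0.017},{"x":0.4,"y":-0.22,"z":0,"rz":0.017},{"x":0.4,"y":-0.22,"z":0,"rz":0.017}]'

```text
validation failed for argument at $.pl...
```

drive_tool --plan '[{"rx":0.0,"ry":0.0,"rz":0.017,"x":0.4,"y":-0.22,"z":0.0,"fingers":1.0},{"rx":0.0,"ry":0.0,"rz":0.017,"x":0.4,"y":-0.22,"z":0.0,"fingers":1.0},{"rx":0.0,"ry":0.0,"rz":0.017,"x":0.4,"y":-0.22,"z":0.0,"fingers":1.0},{"rx":0.0,"ry":0.0,"rz":0.017,"x":0.4,"y":-0.22,"z":0.0,"fingers":1.0},{"rx":0.0,"ry":0.0,"rz":0.017,"x":0.4,"y":-0.22,"z":0.0,"fingers":1.0},{"rx":0.0,"ry":0.0,"rz":0.017,"x":0.4,"y":-0.22,"z":0.0,"fingers":1.0},{"rx":0.0,"ry":0.0,"rz":0.017,"x":0.4,"y":-0.22,"z":0.0,"fingers":1.0},{"rx":0.0,"ry":0.0,"rz":0.017,"x":0.4,"y":-0.22,"z":0.0,"fingers":1.0}]'

```text
time: 2.65
ee_pos: [0.4843, -0.2998, 0.2924]
eef_rot: [0.998, 0.064, 0.001, -0.001]
ft_force: [-1.4, -0.8, -0.7]
width: 0.0869
```

drive_tool --plan '[{"rx":0.0,"ry":0.0,"rz":0.0,"x":0.043,"y":-0.49,"z":0.04,"fingers":1.0},{"rx":0.0,"ry":0.0,"rz":0.0,"x":0.043,"y":-0.49,"z":0.04,"fingers":1.0},{"rx":0.0,"ry":0.0,"rz":0.0,"x":0.043,"y":-0.49,"z":0.04,"fingers":1.0},{"rx":0.0,"ry":0.0,"rz":0.0,"x":0.043,"y":-0.49,"z":0.04,"fingers":1.0},{"rx":0.0,"ry":0.0,"rz":0.0,"x":0.043,"y":-0.49,"z":0.04,"fingers":1.0},{"rx":0.0,"ry":0.0,"rz":0.0,"x":0.043,"y":-0.49,"z":0.04,"fingers":1.0},{"rx":0.0,"ry":0.0,"rz":0.0,"x":0.043,"y":-0.49,"z":0.04,"fingers":1.0},{"rx":0.0,"ry":0.0,"rz":0.0,"x":0.043,"y":-0.49,"z":0.04,"fingers":1.0},{"rx":0.0,"ry":0.0,"rz":0.0,"x":0.043,"y":-0.49,"z":0.04,"fingers":1.0},{"rx":0.0,"ry":0.0,"rz":0.0,"x":0.043,"y":-0.49,"z":0.04,"fingers":1.0}]'

```text
time: 3.9
ee_pos: [0.4648, 0.1868, 0.2521]
eef_rot: [0.998, 0.061, -0.0, 0.0]
ft_force: [0.2, 0.3, 0.1]
width: 0.087
```

```bash
python3 - <<'E'
from h import *
import pickle
c=save('w1','wrist'); pickle.dump(c,open('w1.pkl','wb')); s=monitor.read_state(); print(s['ee_pos'],s['eef_rot'],s['time'],c['xyz'])
C=cloudf(c); z=C[...,2]; d=c['depth']
ok=(d>0)&(C[...,0]>.38)&(C[...,0]<.64)&(C[...,1]>.1)&(C[...,1]<.28)
for lo,hi in ((.05,.065),(.03,.05),(.005,.02)):
    h=C[ok&(z>lo)&(z<hi)]; print(lo,len(h)); 
    if len(h): print(h.mean(0),h.min(0),h.max(0),cv2.minAreaRect((h[:,:2]*1000).astype(np.float32)))
E
```

```text
[0.465  0.1863 0.2522] [ 0.9982  0.0599 -0.      0.0004] 3.95 [0.5333 0.1948 0.3455]
0.05 2220
[0.4933 0.197  0.0574] [0.4429 0.1798 0.0502] [0.5761 0.2097 0.0611] ((509.87176513671875, 199.3948211669922), (133.2214813232422, 23.16358184814453), 7.037123203277588)
0.03 51
[0.5555 0.2042 0.0454] [0.5016 0.1868 0.0399] [0.5804 0.2105 0.0498] ((541.486083984375, 202.5446014404297), (77.85299682617188, 22.615070343017578), 6.6038641929626465)
0.005 574
[0.4801 0.1928 0.0089] [0.4382 0.1731 0.0059] [0.5094 0.2161 0.0159] ((473.8070373535156, 195.1446533203125), (67.80805206298828, 36.1474494934082), 7.216739654541016)
```

View pics/w1.png

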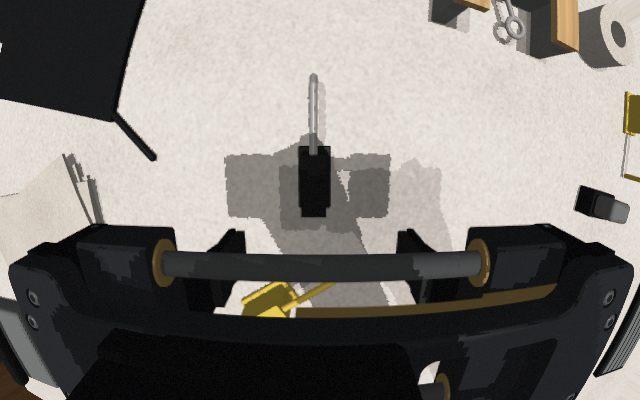

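drive_tool --plan '[{"rx":0.0,"ry":0.0,"rz":0.0,"x":0.01,"y":-0.0075,"z":0.05,"fingers":1.0},{"rx":0.0,"ry":0.0,"rz":0.0,"x":0.01,"y":-0.0075,"z":0.1,"fingers":1.0},{"rx":0.0,"ry":0.0,"rz":0.0,"x":0.01,"y":-0.0075,"z":0.14,"fingers":1.0},{"rx":0.0,"ry":0.0,"rz":0.0,"x":0.01,"y":-0.0075,"z":0.16,"fingers":1.0},{"rx":0.0,"ry":0.0,"rz":0.0,"x":0.01,"y":-0.0075,"z":0.167,"fingers":1.0},{"rx":0.0,"ry":0.0,"rz":0.0,"x":0.01,"y":-0.0075,"z":0.167,"fingers":1.0},{"rx":0.0,"ry":0.0,"rz":0.0,"x":0.01,"y":-0.0075,"z":0.167,"fingers":0.5},{"rx":0.0,"ry":0.0,"rz":0.0,"x":0.01,"y":-0.0075,"z":0.167,"fingers":0.3},{"rx":0.0,"ry":0.0,"rz":0.0,"x":0.01,"y":-0.0075,"z":0.167,"fingers":0.2},{"rx":0.0,"ry":0.0,"rz":0.0,"x":0.01,"y":-0.0075,"z":0.167,"fingers":0.2},{"rx":0.0,"ry":0.0,"rz":0.0,"x":0.01,"y":-0.0075,"z":0.167,"fingers":0.2},{"rx":0.0,"ry":0.0,"rz":0.0,"x":0.01,"y":-0.0075,"z":0.167,"fingers":0.2}]' --squeeze 50

```text
time: 5.45
ee_pos: [0.4735, 0.1965, 0.0852]
eef_rot: [0.998, 0.061, -0.0, 0.0]
ft_force: [0.1, -0.3, 0.2]
width: 0.035
```

```bash
python3 - <<'E'
from h import *
import pickle
c=save('w2','wrist'); pickle.dump(c,open('w2.pkl','wb')); s=monitor.read_state(); print(s['ee_pos'],s['eef_rot'],s['time'],c['xyz'],s['width'],s['ft_force'])
E
```

```text
[0.4735 0.1965 0.0852] [ 0.9981  0.061  -0.      0.    ] 5.5 [0.5419 0.2044 0.1786] 0.030866427920274962 [ 0.3368 -0.2629 -0.4809]
```

View pics/w2.png

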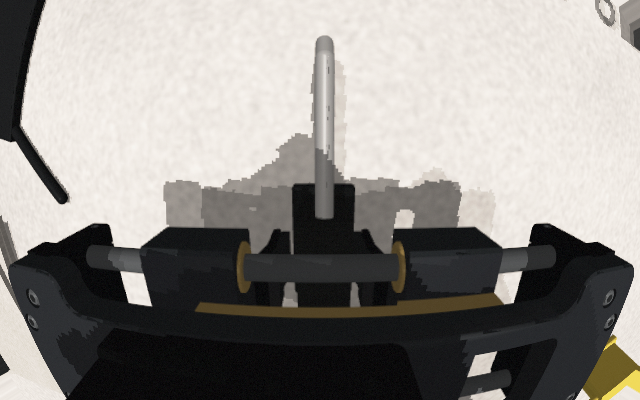

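drive_tool --plan '[{"rx":0.0,"ry":0.0,"rz":0.0,"x":0.0,"y":0.0,"z":0.0,"fingers":0.1},{"rx":0.0,"ry":0.0,"rz":0.0,"x":0.0,"y":0.0,"z":0.0,"fingers":0.1},{"rx":0.0,"ry":0.0,"rz":0.0,"x":0.0,"y":0.0,"z":0.0,"fingers":0.1},{"rx":0.0,"ry":0.0,"rz":0.0,"x":0.0,"y":0.0,"z":0.0,"fingers":0.1},{"rx":0.0,"ry":0.0,"rz":0.0,"x":0.0,"y":0.0,"z":-0.02,"fingers":0.1},{"rx":0.0,"ry":0.0,"rz":0.0,"x":0.0,"y":0.0,"z":-0.05,"fingers":0.1},{"rx":0.0,"ry":0.0,"rz":0.0,"x":0.0,"y":0.0,"z":-0.08,"fingers":0.1},{"rx":0.0,"ry":0.0,"rz":0.0,"x":0.0,"y":0.0,"z":-0.08,"fingers":0.1}]' --squeeze 50

```text
time: 6.5
ee_pos: [0.4746, 0.1974, 0.1682]
eef_rot: [0.998, 0.061, 0.002, -0.0]
ft_force: [0.4, -1.2, -1.9]
width: 0.0238
```

```bash
python3 - <<'E'
from h import *
import pickle
c=save('w3','wrist'); pickle.dump(c,open('w3.pkl','wb')); s=monitor.read_state(); print(s['ee_pos'],s['eef_rot'],s['time'],c['xyz'],s['width'],s['ft_force'])
C=cloudf(c); p=C[30:180,290:360].reshape(-1,3); p=p[(p[:,2]>.1)&(p[:,2]<.18)]
rel=R.from_quat(s['eef_rot']).inv().apply(p-s['ee_pos'])
o=rel[:,0].argsort(); print(len(p)); print(rel[o][::len(o)//20])
E
```

```text
[0.4739 0.1968 0.1665] [ 0.9981  0.061   0.0012 -0.0001] 6.55 [0.5426 0.2052 0.262 ] 0.023854403331575635 [-0.9165  1.1892 -3.1572]
2753
[[ 0.0465  0.0038  0.0315]
 [ 0.0495  0.0033  0.0313]
 [ 0.0524  0.0016  0.0286]
 [ 0.0554 -0.0036  0.0309]
 [ 0.0584 -0.0032  0.0296]
 [ 0.0612  0.0004  0.0289]
 [ 0.0641 -0.0016  0.0286]
 [ 0.0673 -0.0012  0.0296]
 [ 0.0701  0.002   0.0285]
 [ 0.0729 -0.0032  0.0297]
 [ 0.0758 -0.0036  0.0309]
 [ 0.0787  0.0033  0.0315]
 [ 0.0815 -0.0024  0.0304]
 [ 0.0842  0.      0.0295]
 [ 0.0871  0.0016  0.0293]
 [ 0.0899  0.0037  0.0314]
 [ 0.0928  0.0032  0.0309]
 [ 0.0957 -0.0004  0.0271]
 [ 0.099  -0.0024  0.0301]
 [ 0.1031  0.0008  0.0329]
 [ 0.108  -0.0008  0.0375]]
```

View pics/w3.png

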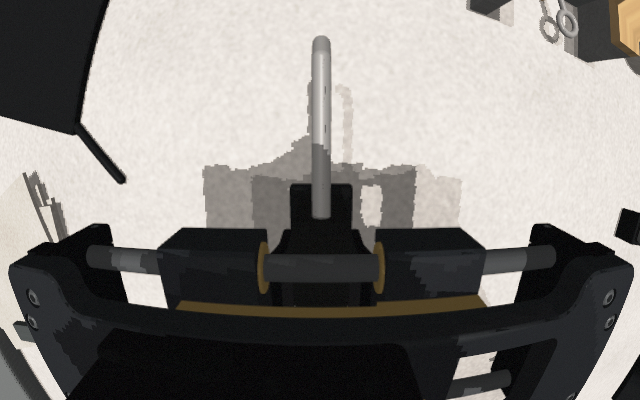

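drive_tool --plan '[{"rx":0.0,"ry":0.0,"rz":0.004,"x":0.008,"y":0.04,"z":-0.02,"fingers":0.1},{"rx":0.0,"ry":0.0,"rz":0.009,"x":0.016,"y":0.08,"z":-0.023,"fingers":0.1},{"rx":0.0,"ry":0.0,"rz":0.0135,"x":0.025,"y":0.12,"z":-0.023,"fingers":0.1},{"rx":0.0,"ry":0.0,"rz":0.018,"x":0.033,"y":0.16,"z":-0.023,"fingers":0.1},{"rx":0.0,"ry":0.0,"rz":0.0226,"x":0.0415,"y":0.19,"z":-0.023,"fingers":0.1},{"rx":0.0,"ry":0.0,"rz":0.0226,"x":0.0415,"y":0.204,"z":-0.023,"fingers":0.1},{"rx":0.0,"ry":0.0,"rz":0.0226,"x":0.0415,"y":0.204,"z":-0.023,"fingers":0.1},{"rx":0.0,"ry":0.0,"rz":0.0226,"x":0.0415,"y":0.204,"z":-0.023,"fingers":0.1}]'

```text
time: 7.55
ee_pos: [0.5392, 0.0008, 0.1882]
eef_rot: [1.0, -0.009, -0.0, -0.0]
ft_force: [0.4, 1.1, -2.0]
width: 0.0237
```

```bash
python3 - <<'E'
from h import *
import pickle
c=save('w4','wrist'); pickle.dump(c,open('w4.pkl','wb')); s=monitor.read_state(); print(s['ee_pos'],R.from_quat(s['eef_rot']).as_matrix(),s['time'],c['xyz'],s['width'],s['ft_force'])
C=cloudf(c); z=C[...,2];ok=(c['depth']>0)&(C[...,0]>.62)&(C[...,0]<.76)&(abs(C[...,1])<.055)
h=C[ok&(z>.018)&(z<.045)]; print(len(h),h.mean(0),h.min(0),h.max(0))
crop(c,'w4c',240,0,400,120,4)
E
```

```text
[0.5392 0.0008 0.1883] [[ 0.9998 -0.0175  0.    ]
 [-0.0175 -0.9998  0.0004]
 [-0.     -0.0004 -1.    ]] 7.6 [ 0.6081 -0.0008  0.2816] 0.023662088478735032 [-0.3123  0.0523 -0.9407]
805 [ 0.6914 -0.0156  0.0317] [ 0.6741 -0.0317  0.0273] [ 0.7134 -0.0015  0.0346]
```

View pics/w4.png

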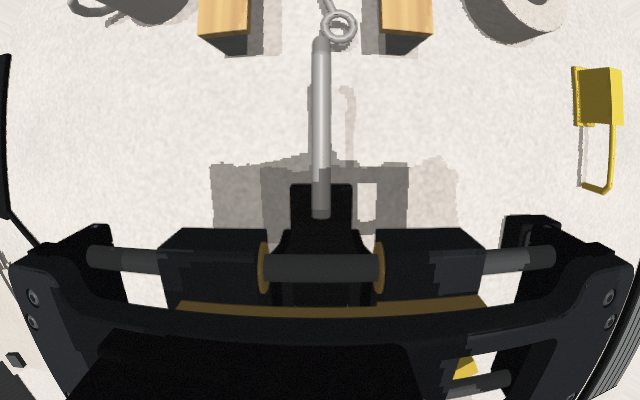

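View pics/w4c.png

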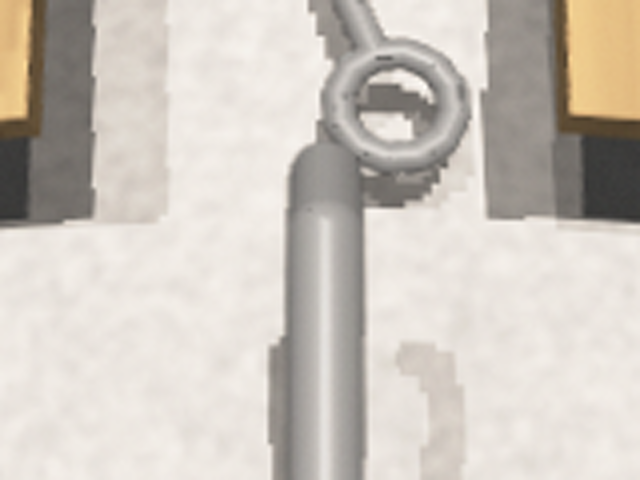

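```bash
python3 - <<'E'
from h import *
import pickle
c=pickle.load(open('w4.pkl','rb')); 
C=cloudf(c); z=C[...,2];ok=(c['depth']>0)&(C[...,0]>.66)&(C[...,0]<.76)&(abs(C[...,1])<.055)&(z>.022)&(z<.04)
ok[:, :]&=True
h=C[ok]; 
# ring fit: radial bin
from scipy.optimize import least_squares
q=h[(h[:,0]<.712)]
f=lambda p: np.hypot(q[:,0]-p[0],q[:,1]-p[1])
r_=least_squares(lambda p:(f(p)-0.012),[.69,-.015],loss='soft_l1',f_scale=.003); print(r_.x,np.median(f(r_.x)),f(r_.x).min(),f(r_.x).max())
print('by px',onplane(c,339.,26.,.0300),onplane(c,339.,26.,.028))
for (u,v) in ((240+352/4,2.),(240+368/4,9.)): print(onplane(c,u,v,.03))
from scipy.spatial.transform import Rotation as R
T=np.array([.5392,.0008,.1883]);Rm=np.array([[.9998,-.0175,0],[-.0175,-.9998,0],[0,0,-1]])
for p in ([.105,0,.031],[.109,0,.035],[.105,0,.081],[.05,0,.031],[.101,0,.031]): print(p,proj(c,T+Rm@p), T+Rm@p)
rod=C[(z>.13)&(z<.17)&(C[...,0]>.6)&(abs(C[...,1])<.02)]; print(len(rod),rod.max(0), rod.min(0),rod.mean(0))
# riser wood edges z .078
w=C[(c['depth']>0)&(abs(z-.078)<.006)&(C[...,0]<.76)]; w=w[abs(w[:,1])<.1]
for s in(1,-1):
    k=w[w[:,1]*s>0]; print(s,np.percentile(k[:,0],[1,5]),np.percentile(abs(k[:,1]),[1,99]))
E
```

```text
[ 0.6899 -0.0161] 0.012532988469064034 0.007593327457314164 0.024505724500611163
by px [ 0.6894 -0.0169  0.03  ] [ 0.69  -0.017  0.028]
[ 0.7115 -0.0085  0.03  ]
[ 0.7049 -0.0116  0.03  ]
[0.105, 0, 0.031] [319.8285  35.4285] [ 0.6442 -0.001   0.1573]
[0.109, 0, 0.035] [319.8636  29.1443] [ 0.6482 -0.0011  0.1533]
[0.105, 0, 0.081] [320.143   59.6763] [ 0.6442 -0.001   0.1073]
[0.05, 0, 0.031] [319.8639 169.6644] [ 0.5892 -0.0001  0.1573]
[0.101, 0, 0.031] [319.8274  44.696 ] [ 0.6402 -0.001   0.1573]
2059 [0.6473 0.0029 0.1597] [ 0.6    -0.0053  0.1467] [ 0.6218 -0.0011  0.1565]
1 [0.6746 0.6751] [0.0473 0.083 ]
-1 [0.6723 0.6727] [0.0423 0.0781]
```

drive_tool --plan '[{"rx":0.0,"ry":0.0,"rz":0.0,"x":0.02,"y":0.007,"z":0.0,"fingers":0.1},{"rx":0.0,"ry":0.0,"rz":0.0,"x":0.047,"y":0.0147,"z":0.0,"fingers":0.1},{"rx":0.0,"ry":0.0,"rz":0.0,"x":0.047,"y":0.0147,"z":0.02,"fingers":0.1},{"rx":0.0,"ry":0.0,"rz":0.0,"x":0.047,"y":0.0147,"z":0.04,"fingers":0.1},{"rx":0.0,"ry":0.0,"rz":0.0,"x":0.047,"y":0.0147,"z":0.056,"fingers":0.1},{"rx":0.0,"ry":0.0,"rz":0.0,"x":0.047,"y":0.0147,"z":0.062,"fingers":0.1},{"rx":0.0,"ry":0.0,"rz":0.0,"x":0.047,"y":0.0147,"z":0.062,"fingers":0.1},{"rx":0.0,"ry":0.0,"rz":0.0,"x":0.047,"y":0.0147,"z":0.062,"fingers":0.1}]'

```text
time: 8.6
ee_pos: [0.5866, -0.0165, 0.1269]
eef_rot: [1.0, -0.01, 0.001, 0.0]
ft_force: [0.8, -0.7, -1.7]
width: 0.0237
```

```bash
python3 - <<'E'
from h import *
import pickle
c=save('w5','wrist'); cs=viewer.camera('side'); cc=viewer.camera('scene'); pickle.dump((c,cs,cc),open('w5.pkl','wb')); s=monitor.read_state(); print(s['ee_pos'],R.from_quat(s['eef_rot']).as_matrix(),s['time'],c['xyz'],s['width'],s['ft_force'])
crop(c,'w5c',240,0,400,120,4); crop(cs,'s5c',190,140,290,215,6)
Rm=R.from_quat(s['eef_rot'])
for p in ([.104,0,.031],[.108,0,.035],[.104,0,.081]): print(p,s['ee_pos']+Rm.apply(p),proj(c,s['ee_pos']+Rm.apply(p)))
print(proj(c,[.6899,-.0165,.03]))
E
```

```text
[ 0.5865 -0.0166  0.1268] [[ 0.9998 -0.0201  0.001 ]
 [-0.0201 -0.9998 -0.0002]
 [ 0.001   0.0002 -1.    ]] 8.75 [ 0.6554 -0.0183  0.2204] 0.023734544092276006 [-0.5827 -0.334  -1.5663]
[0.104, 0, 0.031] [ 0.6905 -0.0187  0.0959] [319.8539  38.0711]
[0.108, 0, 0.035] [ 0.6946 -0.0188  0.0919] [319.8838  31.6879]
[0.104, 0, 0.081] [ 0.6906 -0.0187  0.0459] [320.1098  61.6317]
[316.5745  67.8439]
```

View pics/w5c.png

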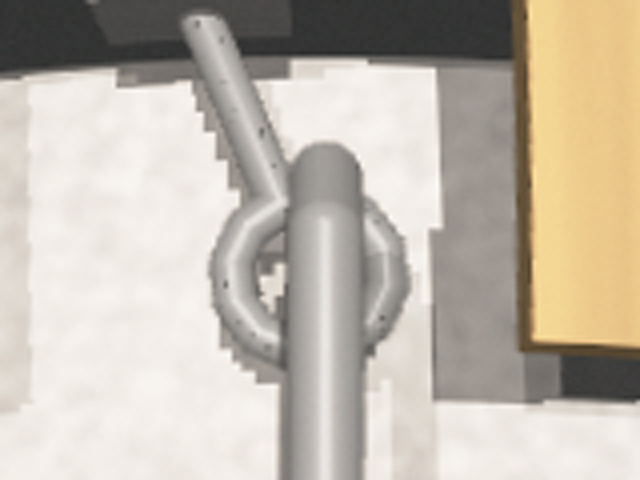

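View pics/s5c.png

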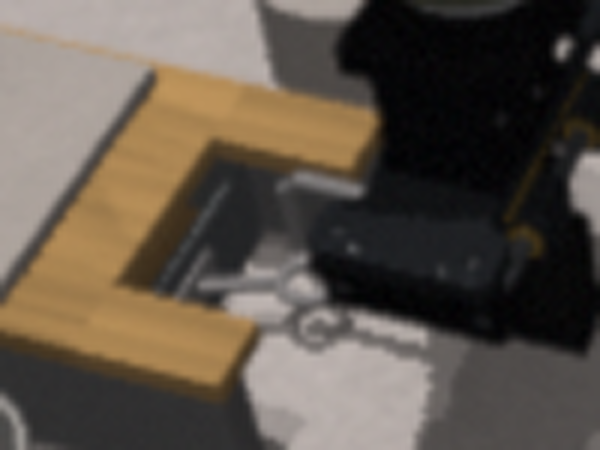

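```bash
python3 - <<'E'
from h import *
import pickle
c,cs,cc=pickle.load(open('w5.pkl','rb'))
from scipy.optimize import least_squares
C=cloudf(c); z=C[...,2];ok=(c['depth']>0)&(C[...,0]>.66)&(C[...,0]<.706)&(C[...,1]>-.05)&(C[...,1]<.02)&(z>.02)&(z<.04)
q=C[ok]; print(len(q))
f=lambda p: np.hypot(q[:,0]-p[0],q[:,1]-p[1])
r_=least_squares(lambda p:(f(p)-0.012),[.69,-.015],loss='soft_l1',f_scale=.003); print('ring',r_.x,np.percentile(f(r_.x),[2,50,98]))
print('px',onplane(c,317.25,69.5,.029))
rod=C[(z>.06)&(z<.105)&(abs(C[...,1]+.018)<.012)&(C[...,0]>.62)]; print('rod',len(rod),np.percentile(rod,[0,1,50,99,100],axis=0))
# fisheye synthetic: extremum of rod: bend
s=monitor.read_state();Rm=R.from_quat(s['eef_rot'])
E
```

```text
893
ring [ 0.6899 -0.0168] [0.0086 0.0126 0.0163]
px [ 0.689  -0.0169  0.029 ]
rod 3339 [[ 0.62   -0.0229  0.0849]
 [ 0.6208 -0.0227  0.0874]
 [ 0.6555 -0.0184  0.0959]
 [ 0.693  -0.0139  0.0978]
 [ 0.6949 -0.0135  0.0989]]
```

drive_tool --plan '[{"rx":0.0,"ry":0.0,"rz":0.0,"x":-0.001,"y":-0.002,"z":0.0,"fingers":0.1},{"rx":0.0,"ry":0.0,"rz":0.0,"x":-0.001,"y":-0.002,"z":0.005,"fingers":0.1},{"rx":0.0,"ry":0.0,"rz":0.0,"x":-0.001,"y":-0.002,"z":0.01,"fingers":0.1},{"rx":0.0,"ry":0.0,"rz":0.0,"x":-0.001,"y":-0.002,"z":0.014,"fingers":0.1},{"rx":0.0,"ry":0.0,"rz":0.0,"x":-0.001,"y":-0.002,"z":0.016,"fingers":0.1},{"rx":0.0,"ry":0.0,"rz":0.0,"x":-0.001,"y":-0.002,"z":0.017,"fingers":0.1},{"rx":0.0,"ry":0.0,"rz":0.0,"x":-0.001,"y":-0.002,"z":0.017,"fingers":0.1}]'

```text
time: 9.62
ee_pos: [0.5853, -0.0145, 0.1093]
eef_rot: [1.0, -0.01, 0.0, 0.0]
ft_force: [0.2, -0.3, -2.1]
width: 0.0237
```

```bash
python3 - <<'E'
from h import *
s=monitor.read_state(); print(s['ee_pos'],s['ft_force'])
c=save('w6','wrist'); s=monitor.read_state(); print(s['ee_pos'],R.from_quat(s['eef_rot']).as_matrix()[:,0],s['time'],s['ft_force'])
crop(c,'w6c',240,0,400,120,4)
p=s['ee_pos']+R.from_quat(s['eef_rot']).apply([.104,0.0005,.081]);print(p)
E
```

```text
[ 0.5853 -0.0145  0.1093] [ 0.1882 -0.2597 -2.1264]
[ 0.5854 -0.0146  0.1094] [ 0.9998 -0.02    0.0003] 9.675 [-1.1686 -0.0357 -2.0924]
[ 0.6894 -0.0171  0.0284]
```

View pics/w6c.png

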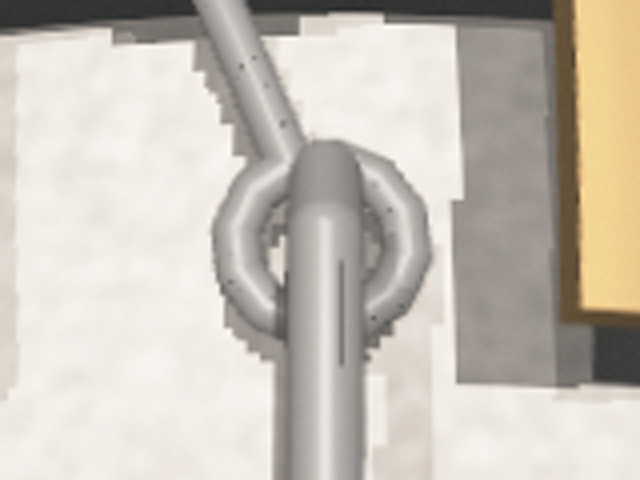

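drive_tool --plan '[{"rx":0.0,"ry":0.0,"rz":0.0,"x":0.0,"y":0.0,"z":0.002,"fingers":0.1},{"rx":0.0,"ry":0.0,"rz":0.0,"x":0.0,"y":0.0,"z":0.005,"fingers":0.1},{"rx":0.0,"ry":0.0,"rz":0.0,"x":0.0,"y":0.0,"z":0.009,"fingers":0.1},{"rx":0.0,"ry":0.0,"rz":0.0,"x":0.0,"y":0.0,"z":0.013,"fingers":0.1},{"rx":0.0,"ry":0.0,"rz":0.0,"x":0.0,"y":0.0,"z":0.016,"fingers":0.1},{"rx":0.0,"ry":0.0,"rz":0.0,"x":0.0,"y":0.0,"z":0.016,"fingers":0.1}]'

```text
time: 10.42
ee_pos: [0.5851, -0.0145, 0.0929]
eef_rot: [1.0, -0.01, -0.0, 0.0]
ft_force: [-0.0, -0.3, -2.5]
width: 0.0235
```

```bash
python3 - <<'E'
from h import *
c=save('w7','wrist'); s=monitor.read_state(); print(s['ee_pos'],R.from_quat(s['eef_rot']).as_matrix()[:,0],s['time'],s['ft_force'],s['torque'])
crop(c,'w7c',240,0,400,120,4)
p=s['ee_pos']+R.from_quat(s['eef_rot']).apply([.104,0.0005,.081]);print(p)
E
```

```text
[ 0.5852 -0.0145  0.0931] [ 0.9998 -0.02   -0.0002] 10.475 [ 0.2934  0.0817 -2.3226] [ 0.0256  0.037  -0.0279]
[ 0.6892 -0.0171  0.0121]
```

View pics/w7c.png

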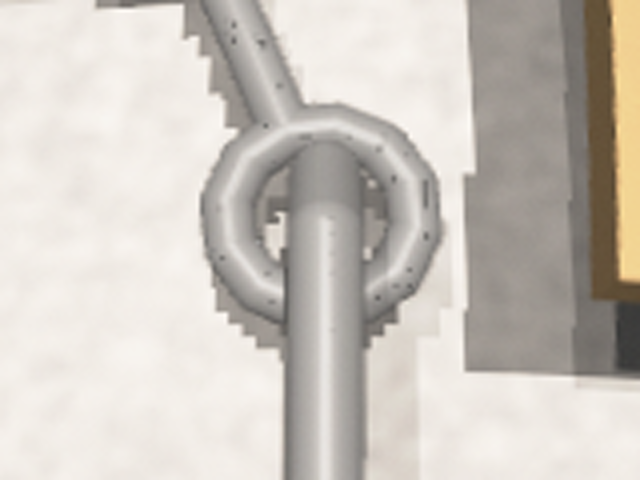

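drive_tool --plan '[{"rx":0.0,"ry":0.0,"rz":0.0,"x":0.0,"y":-0.002,"z":0.0,"fingers":0.1},{"rx":0.0,"ry":0.0,"rz":0.0,"x":-0.001,"y":-0.005,"z":0.0,"fingers":0.1},{"rx":0.0,"ry":0.0,"rz":0.0,"x":-0.001,"y":-0.008,"z":0.0,"fingers":0.1},{"rx":0.0,"ry":0.0,"rz":0.0,"x":-0.002,"y":-0.011,"z":0.0,"fingers":0.1},{"rx":0.0,"ry":0.0,"rz":0.0,"x":-0.002,"y":-0.014,"z":0.0,"fingers":0.1},{"rx":0.0,"ry":0.0,"rz":0.0,"x":-0.003,"y":-0.017,"z":0.0,"fingers":0.1},{"rx":0.0,"ry":0.0,"rz":0.0,"x":-0.003,"y":-0.019,"z":0.0,"fingers":0.1},{"rx":0.0,"ry":0.0,"rz":0.0,"x":-0.003,"y":-0.019,"z":0.0,"fingers":0.1}]'

```text
time: 11.48
ee_pos: [0.5827, 0.0047, 0.0932]
eef_rot: [1.0, -0.01, 0.0, -0.0]
ft_force: [0.2, 0.3, -1.5]
width: 0.0239
```

```bash
python3 - <<'E'
from h import *
c=save('w8','wrist'); s=monitor.read_state(); print(s['ee_pos'],R.from_quat(s['eef_rot']).as_matrix()[:,0],s['time'],s['ft_force'],s['torque'])
crop(c,'w8c',240,0,400,120,4)
p=s['ee_pos']+R.from_quat(s['eef_rot']).apply([.104,0.0005,.081]);print(p)
E
```

```text
[0.5827 0.0045 0.0933] [ 0.9998 -0.0198  0.0001] 11.525 [ 0.5327 -0.1254 -2.3867] [0.0465 0.1029 0.0302]
[0.6867 0.002  0.0123]
```

View pics/w8c.png

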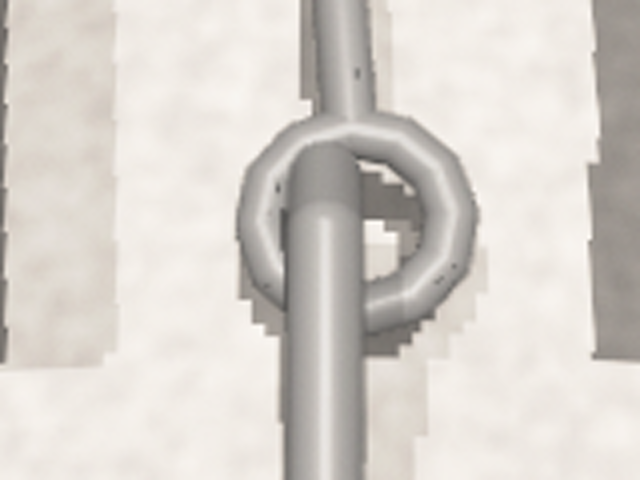

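drive_tool --plan '[{"rx":0.0,"ry":0.0,"rz":0.0,"x":-0.001,"y":0.0,"z":0.0,"fingers":0.1},{"rx":0.0,"ry":0.0,"rz":0.0,"x":-0.003,"y":0.0,"z":0.0,"fingers":0.1},{"rx":0.0,"ry":0.0,"rz":0.0,"x":-0.005,"y":0.0,"z":0.0,"fingers":0.1},{"rx":0.0,"ry":0.0,"rz":0.0,"x":-0.007,"y":0.0,"z":0.0,"fingers":0.1},{"rx":0.0,"ry":0.0,"rz":0.0,"x":-0.009,"y":0.0,"z":0.0,"fingers":0.1},{"rx":0.0,"ry":0.0,"rz":0.0,"x":-0.012,"y":0.0,"z":0.0,"fingers":0.1},{"rx":0.0,"ry":0.0,"rz":0.0,"x":-0.015,"y":0.0,"z":0.0,"fingers":0.1},{"rx":0.0,"ry":0.0,"rz":0.0,"x":-0.018,"y":0.0,"z":0.0,"fingers":0.1},{"rx":0.0,"ry":0.0,"rz":0.0,"x":-0.021,"y":0.0,"z":0.0,"fingers":0.1},{"rx":0.0,"ry":0.0,"rz":0.0,"x":-0.024,"y":0.0,"z":0.0,"fingers":0.1},{"rx":0.0,"ry":0.0,"rz":0.0,"x":-0.027,"y":0.0,"z":0.0,"fingers":0.1},{"rx":0.0,"ry":0.0,"rz":0.0,"x":-0.03,"y":0.0,"z":0.0,"fingers":0.1}]'

```text
time: 13.02
ee_pos: [0.5525, 0.0051, 0.0933]
eef_rot: [1.0, -0.01, 0.0, 0.0]
ft_force: [4.0, 0.3, -1.6]
width: 0.0236
```

```bash
python3 - <<'E'
from h import *
c=save('w9','wrist'); s=monitor.read_state(); print(s['ee_pos'],R.from_quat(s['eef_rot']).as_matrix()[:,0],s['time'],s['ft_force'],s['torque'])
cs=save('s9','side')
crop(cs,'s9c',170,120,290,210,6)
cv2.imwrite('pics/w9c.png',cv2.resize(c['color'][0:200,160:480,::-1],None,fx=2.5,fy=2.5))
p=s['ee_pos']+R.from_quat(s['eef_rot']).apply([.104,0.0005,.081]);print(p)
E
```

```text
[0.5522 0.0051 0.0933] [ 0.9998 -0.02   -0.0001] 13.075 [ 2.9678  0.2255 -0.8577] [-0.0226 -0.7115 -0.0369]
[0.6562 0.0025 0.0122]
```

View pics/w9c.png

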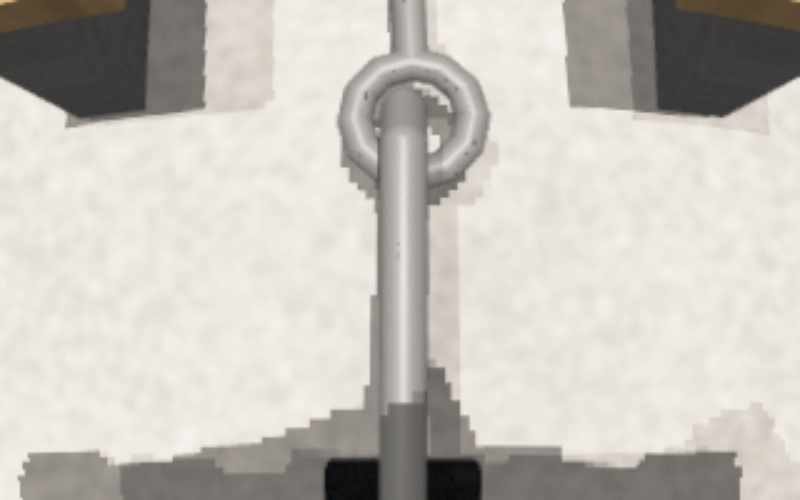

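View pics/s9c.png

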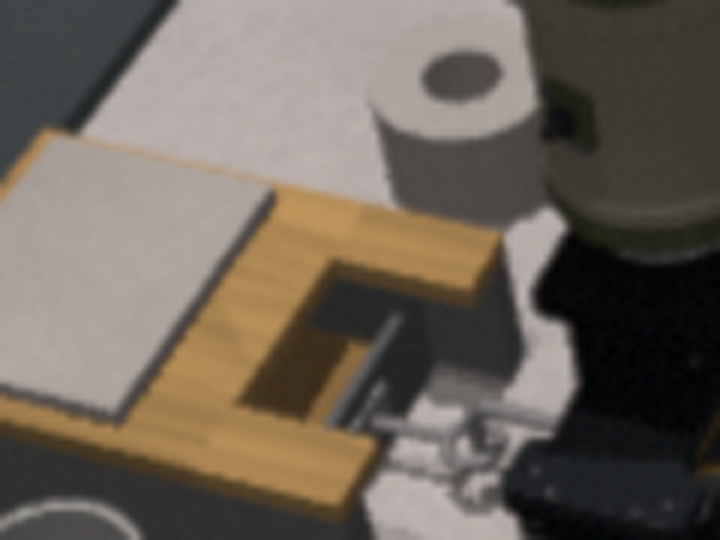

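drive_tool --plan '[{"rx":0.0,"ry":0.0,"rz":0.0,"x":-0.003,"y":0.0,"z":0.0,"fingers":0.1},{"rx":0.0,"ry":0.0,"rz":0.0,"x":-0.006,"y":0.0,"z":0.0,"fingers":0.1},{"rx":0.0,"ry":0.0,"rz":0.0,"x":-0.01,"y":0.0,"z":0.0,"fingers":0.1},{"rx":0.0,"ry":0.0,"rz":0.0,"x":-0.014,"y":0.0,"z":0.0,"fingers":0.1},{"rx":0.0,"ry":0.0,"rz":0.0,"x":-0.018,"y":0.0,"z":0.0,"fingers":0.1},{"rx":0.0,"ry":0.0,"rz":0.0,"x":-0.022,"y":0.0,"z":0.0,"fingers":0.1},{"rx":0.0,"ry":0.0,"rz":0.0,"x":-0.026,"y":0.0,"z":0.0,"fingers":0.1},{"rx":0.0,"ry":0.0,"rz":0.0,"x":-0.03,"y":0.0,"z":0.0,"fingers":0.1},{"rx":0.0,"ry":0.0,"rz":0.0,"x":-0.034,"y":0.0,"z":0.0,"fingers":0.1},{"rx":0.0,"ry":0.0,"rz":0.0,"x":-0.038,"y":0.0,"z":0.0,"fingers":0.1},{"rx":0.0,"ry":0.0,"rz":0.0,"x":-0.042,"y":0.0,"z":0.0,"fingers":0.1},{"rx":0.0,"ry":0.0,"rz":0.0,"x":-0.046,"y":0.0,"z":0.0,"fingers":0.1}]'

```text
time: 14.62
ee_pos: [0.5064, 0.006, 0.0933]
eef_rot: [1.0, -0.01, 0.0, 0.0]
ft_force: [3.6, 0.3, -2.0]
width: 0.0237
```

drive_tool --plan '[{"rx":0.0,"ry":0.0,"rz":0.0,"x":-0.004,"y":0.0,"z":0.0,"fingers":0.1},{"rx":0.0,"ry":0.0,"rz":0.0,"x":-0.008,"y":0.0,"z":0.0,"fingers":0.1},{"rx":0.0,"ry":0.0,"rz":0.0,"x":-0.012,"y":0.0,"z":0.0,"fingers":0.1},{"rx":0.0,"ry":0.0,"rz":0.0,"x":-0.016,"y":0.0,"z":0.0,"fingers":0.1},{"rx":0.0,"ry":0.0,"rz":0.0,"x":-0.02,"y":0.0,"z":0.0,"fingers":0.1},{"rx":0.0,"ry":0.0,"rz":0.0,"x":-0.024,"y":0.0,"z":0.0,"fingers":0.1},{"rx":0.0,"ry":0.0,"rz":0.0,"x":-0.028,"y":0.0,"z":0.0,"fingers":0.1},{"rx":0.0,"ry":0.0,"rz":0.0,"x":-0.032,"y":0.0,"z":0.0,"fingers":0.1},{"rx":0.0,"ry":0.0,"rz":0.0,"x":-0.036,"y":0.0,"z":0.0,"fingers":0.1},{"rx":0.0,"ry":0.0,"rz":0.0,"x":-0.04,"y":0.0,"z":0.0,"fingers":0.1},{"rx":0.0,"ry":0.0,"rz":0.0,"x":-0.044,"y":0.0,"z":0.0,"fingers":0.1},{"rx":0.0,"ry":0.0,"rz":0.0,"x":-0.047,"y":0.0,"z":0.0,"fingers":0.1}]'

```text
time: 16.12
ee_pos: [0.4594, 0.007, 0.0933]
eef_rot: [1.0, -0.01, 0.0, 0.0]
ft_force: [3.9, -0.4, -2.9]
width: 0.0237
```

```bash
python3 - <<'E'
from h import *
c=save('w10','wrist'); s=monitor.read_state(); print(s['ee_pos'],R.from_quat(s['eef_rot']).as_matrix()[:,0],s['time'],s['ft_force'],s['torque'])
cs=save('s10','side')
crop(cs,'s10c',170,120,290,210,6)
p=s['ee_pos']+R.from_quat(s['eef_rot']).apply([.104,0.0005,.081]);print(p, (p[0]+.0545)-.6735)
C=cloudf(c);z=C[...,2];m=(c['depth']>0)&(z>.045)&(z<.056)&(C[...,0]>.58)&(abs(C[...,1])<.07)
h=C[m];print(len(h), np.percentile(h,[1,10,50],axis=0) if len(h) else 0)
C=cloud(cs);z=C[...,2];m=(cs['depth']>0)&(z>.045)&(z<.056)&(C[...,0]>.56)&(C[...,0]<.75)&(abs(C[...,1])<.07)
h=C[m];print(len(h), np.percentile(h,[1,10,50,99],axis=0) if len(h) else 0)
E
```

```text
[0.4591 0.0069 0.0932] [ 0.9998 -0.02   -0.0003] 16.175 [ 1.7558  0.2366 -1.8531] [-0.0104 -0.6752  0.0025]
[0.5631 0.0043 0.0122] -0.055935575224006606
0 0
298 [[ 0.5626 -0.0623  0.0451]
 [ 0.6168 -0.0552  0.046 ]
 [ 0.6406 -0.0193  0.0491]
 [ 0.7439  0.0679  0.0532]]
```

View pics/w10.png

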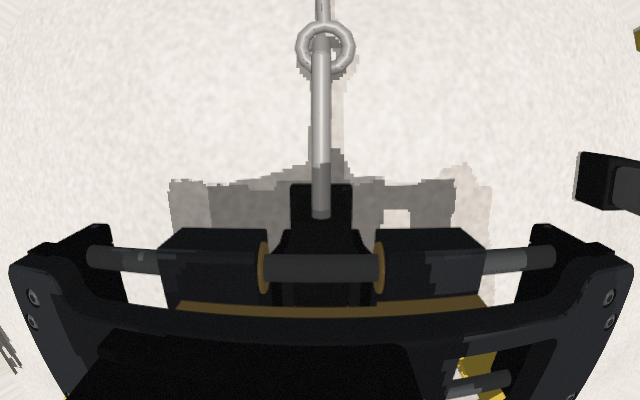

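View pics/s10c.png

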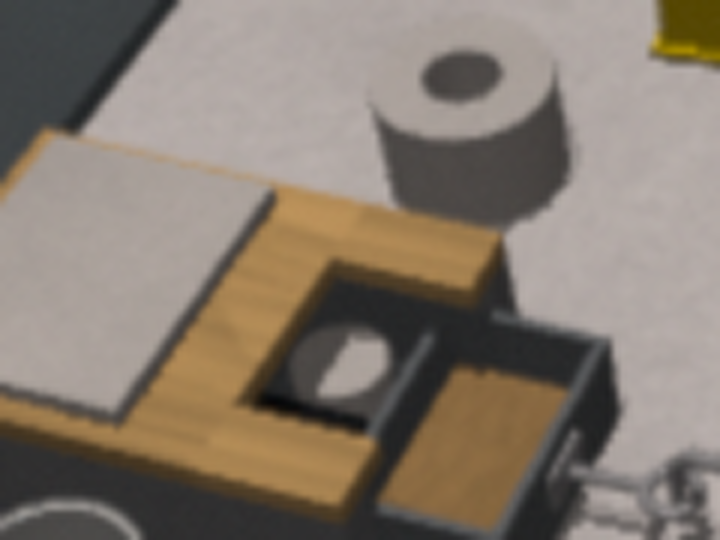

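drive_tool --plan '[{"rx":0.0,"ry":0.0,"rz":0.0,"x":-0.003,"y":0.0,"z":0.0,"fingers":0.1},{"rx":0.0,"ry":0.0,"rz":0.0,"x":-0.007,"y":0.0,"z":0.0,"fingers":0.1},{"rx":0.0,"ry":0.0,"rz":0.0,"x":-0.011,"y":0.0,"z":0.0,"fingers":0.1},{"rx":0.0,"ry":0.0,"rz":0.0,"x":-0.015,"y":0.0,"z":0.0,"fingers":0.1},{"rx":0.0,"ry":0.0,"rz":0.0,"x":-0.019,"y":0.0,"z":0.0,"fingers":0.1},{"rx":0.0,"ry":0.0,"rz":0.0,"x":-0.022,"y":0.0,"z":0.0,"fingers":0.1},{"rx":0.0,"ry":0.0,"rz":0.0,"x":-0.024,"y":0.0,"z":0.0,"fingers":0.1},{"rx":0.0,"ry":0.0,"rz":0.0,"x":-0.025,"y":0.0,"z":0.0,"fingers":0.1},{"rx":0.0,"ry":0.0,"rz":0.0,"x":-0.025,"y":0.0,"z":0.0,"fingers":0.1},{"rx":0.0,"ry":0.0,"rz":0.0,"x":-0.025,"y":0.0,"z":0.0,"fingers":0.1}]'

```text
time: 17.48
ee_pos: [0.4346, 0.0075, 0.0932]
eef_rot: [1.0, -0.01, -0.0, 0.0]
ft_force: [2.9, 0.5, -0.5]
width: 0.0234
```

```bash
python3 - <<'E'
from h import *
c=save('w11','wrist'); s=monitor.read_state(); print(s['ee_pos'],s['time'],s['ft_force'],s['torque'])
cs=save('s11','side'); crop(cs,'s11c',200,130,320,220,6); crop(c,'w11c',240,0,400,120,4)
C=cloud(cs);z=C[...,2]
v,u=np.mgrid[0:400,0:640]
p=s['ee_pos']+R.from_quat(s['eef_rot']).apply([.104,0.0005,.081]);print(p, (p[0]+.0545)-.6735)
for y in (-.05,-.04,-.03,.03,.04):
    m=(cs['depth']>0)&(abs(C[...,1]-y)<.004)&(z>.035)&(z<.056)&(C[...,0]>.55)&(C[...,0]<.67); print(y,m.sum(),np.sort(C[m][:,0])[:4],np.sort(C[m&(z>.044)][:,0])[:4])
E
```

```text
[0.4346 0.0074 0.0932] 17.525 [ 3.3341 -0.8699 -1.5224] [ 0.0227 -0.5789 -0.0031]
[0.5385 0.0049 0.0121] -0.08045117332018137
-0.05 120 [0.5908 0.5914 0.592  0.5921] [0.5914 0.5921 0.5927 0.5948]
-0.04 13 [0.5913 0.5916 0.5917 0.5918] [0.5913 0.5918 0.5921 0.594 ]
-0.03 11 [0.5901 0.5911 0.5921 0.5923] [0.5911 0.5923 0.5928 0.5945]
0.03 15 [0.5914 0.5916 0.5917 0.5924] [0.5916 0.5917 0.5925 0.5937]
0.04 14 [0.5914 0.5918 0.5919 0.5923] [0.5914 0.5923 0.5926 0.5929]
```

View pics/s11c.png

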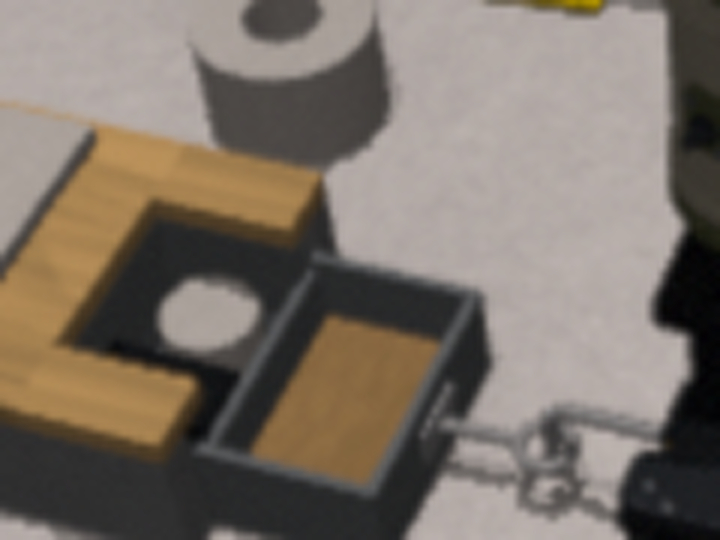

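View pics/w11c.png

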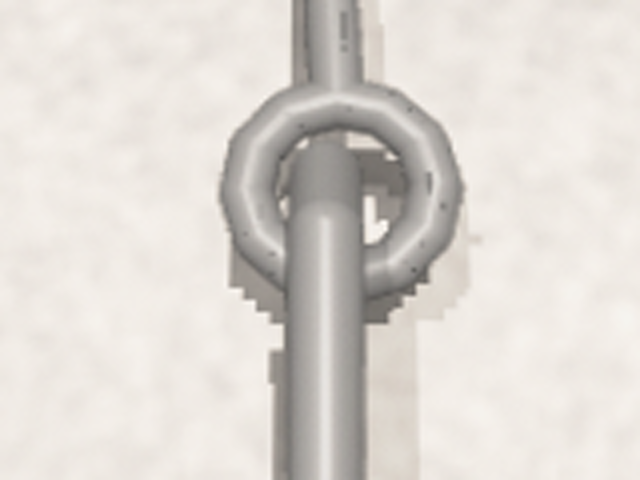

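drive_tool --plan '[{"rx":0.0,"ry":0.0,"rz":0.0,"x":0.0025,"y":0.001,"z":0.0,"fingers":0.1},{"rx":0.0,"ry":0.0,"rz":0.0,"x":0.0045,"y":0.0015,"z":0.0,"fingers":0.1},{"rx":0.0,"ry":0.0,"rz":0.0,"x":0.0045,"y":0.0015,"z":0.0,"fingers":0.1}]'

```text
time: 17.95
ee_pos: [0.4391, 0.0058, 0.0931]
eef_rot: [1.0, -0.01, -0.0, -0.0]
ft_force: [-0.5, -0.4, -2.3]
width: 0.0236
```

```bash
python3 - <<'E'
from h import *
c=save('w12','wrist'); s=monitor.read_state(); print(s['ee_pos'],s['time'],s['ft_force'],s['torque'])
crop(c,'w12c',240,0,400,120,4)
E
```

```text
[0.439  0.0059 0.0931] 18.0 [ 0.7446  0.194  -2.1698] [ 0.0251  0.0789 -0.03  ]
```

View pics/w12c.png

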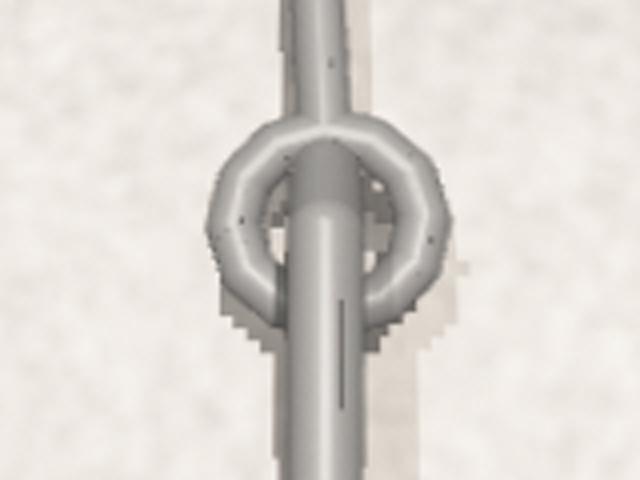

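Leg is centred in the ring, force back to the tool's weight. Lift out.

drive_tool --plan '[{"rx":0.0,"ry":0.0,"rz":0.0,"x":0.0,"y":0.0,"z":-0.003,"fingers":0.1},{"rx":0.0,"ry":0.0,"rz":0.0,"x":0.0,"y":0.0,"z":-0.008,"fingers":0.1},{"rx":0.0,"ry":0.0,"rz":0.0,"x":0.0,"y":0.0,"z":-0.014,"fingers":0.1},{"rx":0.0,"ry":0.0,"rz":0.0,"x":0.0,"y":0.0,"z":-0.02,"fingers":0.1},{"rx":0.0,"ry":0.0,"rz":0.0,"x":0.0,"y":0.0,"z":-0.027,"fingers":0.1},{"rx":0.0,"ry":0.0,"rz":0.0,"x":0.0,"y":0.0,"z":-0.036,"fingers":0.1},{"rx":0.0,"ry":0.0,"rz":0.0,"x":0.0,"y":0.0,"z":-0.046,"fingers":0.1},{"rx":0.0,"ry":0.0,"rz":0.0,"x":0.0,"y":0.0,"z":-0.056,"fingers":0.1},{"rx":0.0,"ry":0.0,"rz":0.0,"x":0.0,"y":0.0,"z":-0.06,"fingers":0.1},{"rx":0.0,"ry":0.0,"rz":0.0,"x":0.0,"y":0.0,"z":-0.06,"fingers":0.1}]'

```text
time: 19.25
ee_pos: [0.4392, 0.0058, 0.1535]
eef_rot: [1.0, -0.01, 0.0, 0.0]
ft_force: [-0.6, -0.1, -2.5]
width: 0.0238
```

```bash
python3 - <<'E'
from h import *
s=monitor.read_state(); print(s['ee_pos'],s['time'],s['ft_force'],s['torque'])
print(delta((.474,.197,.15),.12))
E
```

```text
[0.4392 0.0058 0.1535] 19.25 [-0.6493 -0.0873 -2.4673] [0.051  0.0238 0.0278]
x 0.0309 y -0.1918 z 0.0034 rot(turns) [ 0.     -0.0001 -0.0223]
```

drive_tool --plan '[{"rx":0.0,"ry":0.0,"rz":0.0,"x":0.0,"y":-0.03,"z":0.0,"fingers":0.1},{"rx":0.0,"ry":0.0,"rz":0.0,"x":0.0,"y":-0.065,"z":0.0,"fingers":0.1},{"rx":0.0,"ry":0.0,"rz":-0.007,"x":0.008,"y":-0.1,"z":0.0,"fingers":0.1},{"rx":0.0,"ry":0.0,"rz":-0.014,"x":0.018,"y":-0.14,"z":0.0,"fingers":0.1},{"rx":0.0,"ry":0.0,"rz":-0.0223,"x":0.026,"y":-0.17,"z":0.0,"fingers":0.1},{"rx":0.0,"ry":0.0,"rz":-0.0223,"x":0.031,"y":-0.185,"z":0.0,"fingers":0.1},{"rx":0.0,"ry":0.0,"rz":-0.0223,"x":0.031,"y":-0.192,"z":0.0,"fingers":0.1},{"rx":0.0,"ry":0.0,"rz":-0.0223,"x":0.031,"y":-0.192,"z":0.02,"fingers":0.1},{"rx":0.0,"ry":0.0,"rz":-0.0223,"x":0.031,"y":-0.192,"z":0.04,"fingers":0.1},{"rx":0.0,"ry":0.0,"rz":-0.0223,"x":0.031,"y":-0.192,"z":0.055,"fingers":0.1},{"rx":0.0,"ry":0.0,"rz":-0.0223,"x":0.031,"y":-0.192,"z":0.062,"fingers":0.1},{"rx":0.0,"ry":0.0,"rz":-0.0223,"x":0.031,"y":-0.192,"z":0.062,"fingers":0.1}]'

```text
time: 20.75
ee_pos: [0.4738, 0.1971, 0.0908]
eef_rot: [0.998, 0.06, -0.0, 0.0]
ft_force: [0.6, 0.3, -2.9]
width: 0.0236
```

```bash
python3 - <<'E'
from h import *
c=save('w13','wrist');s=monitor.read_state(); print(s['ee_pos'],s['eef_rot'],s['time'],s['ft_force'],s['torque'])
E
```

```text
[0.4741 0.1973 0.0913] [ 0.9982  0.06    0.     -0.    ] 20.8 [ 0.5893  0.1086 -2.6641] [0.0354 0.0327 0.0242]
```

View pics/w13.png

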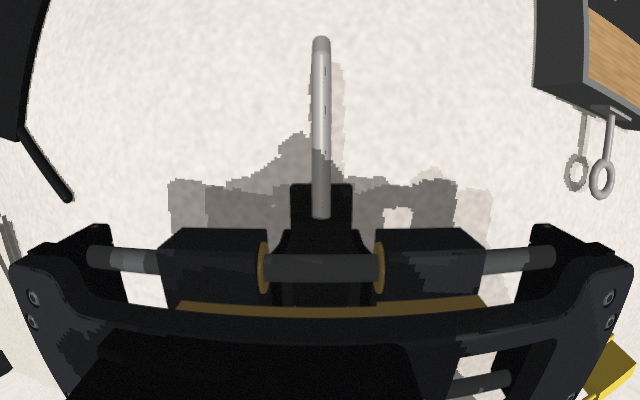

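drive_tool --plan '[{"rx":0.0,"ry":0.0,"rz":0.0,"x":0.0,"y":0.0,"z":0.002,"fingers":0.1},{"rx":0.0,"ry":0.0,"rz":0.0,"x":0.0,"y":0.0,"z":0.004,"fingers":0.1},{"rx":0.0,"ry":0.0,"rz":0.0,"x":0.0,"y":0.0,"z":0.0055,"fingers":0.1},{"rx":0.0,"ry":0.0,"rz":0.0,"x":0.0,"y":0.0,"z":0.006,"fingers":0.1},{"rx":0.0,"ry":0.0,"rz":0.0,"x":0.0,"y":0.0,"z":0.006,"fingers":0.1}]'

```text
time: 21.42
ee_pos: [0.474, 0.1972, 0.0853]
eef_rot: [0.998, 0.06, 0.0, 0.0]
ft_force: [-0.3, -0.1, -1.8]
width: 0.0239
```

drive_tool --plan '[{"rx":0.0,"ry":0.0,"rz":0.0,"x":0.0,"y":0.0,"z":0.0005,"fingers":0.1},{"rx":0.0,"ry":0.0,"rz":0.0,"x":0.0,"y":0.0,"z":0.001,"fingers":0.1},{"rx":0.0,"ry":0.0,"rz":0.0,"x":0.0,"y":0.0,"z":0.001,"fingers":0.1}]'

```text
time: 21.8
ee_pos: [0.4741, 0.1973, 0.0852]
eef_rot: [0.998, 0.06, 0.0, 0.0]
ft_force: [-5.9, -3.0, 13.3]
width: 0.0235
```

Foot is on the desk. Back off 0.5 mm, open, and retreat upwards.

drive_tool --plan '[{"rx":0.0,"ry":0.0,"rz":0.0,"x":0.0,"y":0.0,"z":-0.0007,"fingers":0.1},{"rx":0.0,"ry":0.0,"rz":0.0,"x":0.0,"y":0.0,"z":-0.0007,"fingers":0.35},{"rx":0.0,"ry":0.0,"rz":0.0,"x":0.0,"y":0.0,"z":-0.0007,"fingers":0.6},{"rx":0.0,"ry":0.0,"rz":0.0,"x":0.0,"y":0.0,"z":-0.0007,"fingers":1.0},{"rx":0.0,"ry":0.0,"rz":0.0,"x":0.0,"y":0.0,"z":-0.0007,"fingers":1.0},{"rx":0.0,"ry":0.0,"rz":0.0,"x":0.0,"y":0.0,"z":-0.0007,"fingers":1.0},{"rx":0.0,"ry":0.0,"rz":0.0,"x":0.0,"y":0.0,"z":-0.0007,"fingers":1.0},{"rx":0.0,"ry":0.0,"rz":0.0,"x":0.0,"y":0.0,"z":-0.03,"fingers":1.0},{"rx":0.0,"ry":0.0,"rz":0.0,"x":0.0,"y":0.0,"z":-0.07,"fingers":1.0},{"rx":0.0,"ry":0.0,"rz":0.0,"x":0.0,"y":0.0,"z":-0.12,"fingers":1.0},{"rx":0.0,"ry":0.0,"rz":0.0,"x":0.0,"y":0.0,"z":-0.16,"fingers":1.0},{"rx":0.0,"ry":0.0,"rz":0.0,"x":0.0,"y":0.0,"z":-0.16,"fingers":1.0}]'

```text
time: 23.3
ee_pos: [0.4751, 0.198, 0.2472]
eef_rot: [0.998, 0.06, 0.003, -0.0]
ft_force: [-0.2, 0.6, -0.0]
width: 0.0866
```

```bash
python3 - <<'E'
from h import *
import pickle
c=save('w14','wrist');s=monitor.read_state(); print(s['ee_pos'],s['time'],s['ft_force'],s['width'])
cs=save('s14','side');cc=save('c14','scene')
C=cloudf(c); z=C[...,2]; d=c['depth']
ok=(d>0)&(C[...,0]>.4)&(C[...,0]<.62)&(C[...,1]>.13)&(C[...,1]<.26)
h=C[ok&(z>.05)&(z<.07)]; o=h[:,0].argsort(); print(len(h)); print(h[o][::max(1,len(h)//12)])
C=cloud(cs);z=C[...,2]
for y in (-.045,-.03,.03,.045):
    m=(cs['depth']>0)&(abs(C[...,1]-y)<.005)&(z>.03)&(z<.056)&(C[...,0]>.55)&(C[...,0]<.67); print(y,m.sum(),np.sort(C[m][:,0])[:4],np.percentile(C[m][:,2],95))
c0,s0=pickle.load(open('c0.pkl','rb'))
for l in ('mug_mid','roll_mid','stamp_mid'): print(l,[np.round(x['centre'],3) for x in nets.find_in(l,'side')[:1]],[np.round(x['centre'],3) for x in nets.find_in(l,'scene')[:1]])
E
```

```text
[0.4745 0.1974 0.2452] 23.35 [-0.3854  0.0805 -0.4601] 0.08687074162164804
2230
[[0.4435 0.2052 0.0587]
 [0.4518 0.182  0.0599]
 [0.4589 0.2049 0.0594]
 [0.4659 0.1972 0.0597]
 [0.4729 0.1933 0.0583]
 [0.4798 0.2026 0.0594]
 [0.4865 0.2099 0.0594]
 [0.4932 0.2098 0.0593]
 [0.4999 0.2087 0.059 ]
 [0.509  0.2043 0.0531]
 [0.5309 0.2032 0.0548]
 [0.5523 0.2039 0.053 ]
 [0.5743 0.2112 0.0505]]
-0.045 1 [0.6693] 0.0331184458245557
-0.03 9 [0.6671 0.6679 0.668  0.6681] 0.04732942021339601
0.03 3 [0.6685 0.6697 0.67  ] 0.03928176955740239
0.045 5 [0.669  0.6695 0.6696 0.6698] 0.04585315352025567
mug_mid [array([0.747, 0.17 , 0.061])] [array([0.761, 0.145, 0.068])]
roll_mid [array([ 0.757, -0.15 ,  0.058])] [array([ 0.754, -0.203,  0.056])]
stamp_mid [array([ 0.492, -0.206,  0.037])] [array([ 0.511, -0.235,  0.039])]
```

View pics/w14.png

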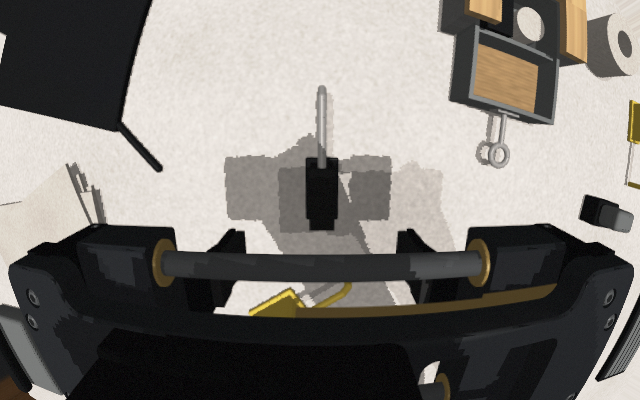

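View pics/s14.png

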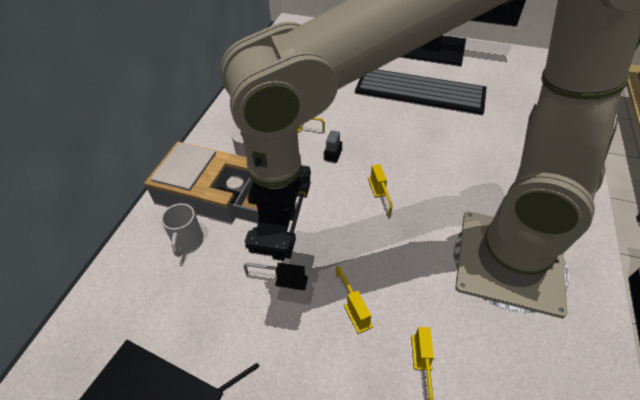

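```bash
python3 - <<'E'
from h import *
for n in ('wrist','scene'):
    c=viewer.camera(n); C=cloudf(c) if n=='wrist' else cloud(c); z=C[...,2]
    for y in (-.045,-.02,.02,.045):
        m=(c['depth']>0)&(abs(C[...,1]-y)<.006)&(z>.04)&(z<.056)&(C[...,0]>.55)&(C[...,0]<.7); print(n,y,m.sum(),np.sort(C[m][:,0])[:4],C[m][:,2].mean() if m.any() else 0)
    w=C[(c['depth']>0)&(abs(z-.078)<.005)&(C[...,0]<.74)&(abs(C[...,1])<.085)]
    for k in (w[w[:,1]>0.045],w[w[:,1]<-.045]):
        print('riser edge',np.sort(k[:,0])[5:8])
E
```

```text
wrist -0.045 197 [0.5915 0.5918 0.5918 0.5919] 0.046265820223563014
wrist -0.02 96 [0.592  0.5922 0.5922 0.5922] 0.046703569644376
wrist 0.02 113 [0.5914 0.5917 0.5927 0.5928] 0.04696323189023008
wrist 0.045 119 [0.5929 0.593  0.5931 0.5932] 0.04720856541935963
riser edge [0.6743 0.6743 0.6743]
riser edge [0.6722 0.6722 0.6723]
scene -0.045 14 [0.5909 0.5942 0.5944 0.5948] 0.04762719311804873
scene -0.02 17 [0.5933 0.5943 0.5949 0.5951] 0.046128426799832575
scene 0.02 24 [0.5927 0.5947 0.5954 0.5961] 0.044744087875853884
scene 0.045 22 [0.5928 0.5931 0.5938 0.5944] 0.04543467983266637
riser edge [-0.7036 -0.7034 -0.7025]
riser edge [-0.7044 -0.7043 -0.7035]
```

Tray front is about 81 mm out (0.592 vs 0.673). Handing in.

```bash
python3 -c "
from bench import workorder
print(workorder.close_job())"
```

```text
the job is handed in; nothing more can be done
None
```

I hooked the ring, dragged the tray out, unhooked, stood the tool back up and handed the job in at about 23.5 s of the 72 s. Handing in gave no verdict.

**What I did:** I gripped the black hook tool at 50 N and left the four yellow look-alikes alone. The wrist camera showed the ring swung about 0.37 rad to one side. I lowered the leg into it with no contact force showing, swung the arm straight, and pulled at about 30 mm/s. The readings taken between pulls showed 3 to 4 N, and the tray stayed level. I then slackened off, lifted the leg out, and put the tool back where it had stood.

**Last checks:**
- **Tray:** its front is about 81 mm in front of the riser by the wrist camera. The scene camera puts the tray front within about 2 mm of that, but it gave no usable reading of the riser edge.
- **Hook tool:** it stands upright on its foot, with the leg about 0.2 m from the tray front and clear of the ring.
- **Setting down:** the foot met the desk with about 13 N for a moment, and I backed off before opening the fingers.
- **Mug and stamp:** both cameras show them within 3 to 4 mm of where they started.
- **Roll:** the scene camera shows it unmoved. The side camera's reading was off by about 25 mm, but the arm partly hid the roll in that view and the gripper never came near it.

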